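# Load the cell rack in order and probe its sprung contact

## Task

Load the two loose battery cells standing in the tray into the test rack, button up and without dropping them: first fill pocket 1 (one dot) and let go, then pocket 2 (two dots), each cell pushed fully home. Then take the test probe out of its stand and, holding it upright, press its point gently on the middle of the sprung brass contact next to pocket 3 until the contact has sunk about half of its 10 mm travel (about 4 N), and finish while still holding the probe there. Leave the cell in pocket 3 and everything else on the bench alone.

Things in the scene. Friction and masses are not known exactly. Their poses are not given: they have to be found in the camera images.
- rack: Fixed grey test rack 66 x 250 x 35 mm (x, y, z); origin: centre of underside. Pockets 1, 2, 3 at y = -60, 0, +60 mm: 30 mm round, 3 mm chamfer, 25 mm deep, floor 10 mm above the bench; one, two, three white dots beside them (x = -25 mm). At y = +108 mm, next to pocket 3, the sprung round brass contact; at y = -108 mm a fixed square steel terminal 16 x 14 mm, 8 mm high, not used.
- pocket1 (a point): Centre of the floor of pocket 1 (one dot), 10 mm above the bench, 25 mm below the rack's top. Axes as the rack's.
- pocket2 (a point): Centre of the floor of pocket 2 (two dots, the middle one). Axes as the rack's.
- pocket3 (a point): Centre of the floor of pocket 3 (three dots, beside the sprung contact). Axes as the rack's.
- pad_top (a point): Centre of the top face of the sprung brass contact, a flat disc 18 mm across with a 7 mm dark centre spot, in a dark 25 mm ring. The face stands 47 mm above the bench (12 mm above the rack's top) when free and sinks with the contact.
- plunger (a joint): Travel of the sprung contact, m: 0 = fully up, 0.010 = fully down against a hard stop. It starts to move at about 2 N and takes about 4 N half way and 6 N fully down (0.4 N per mm); springs back up when let go.
- cell_a: Loose upright battery cell: white cylinder 26 mm across, 62 mm high, with a 12 mm steel button on top (65 mm overall), about 90 g. Origin at the centre of its underside, z along its axis towards the button. Starts standing in the tray, its underside 5 mm above the bench.
- cell_b: The other loose cell, the same as cell_a in every way; either may go into either pocket.
- cell_c: A third such cell, already seated in pocket 3, to be left there; origin at the centre of its underside.
- tray: Shallow black tray 190 x 90 mm (x by y), walls 12 mm high, floor 5 mm thick, fixed. Origin at the centre of its underside. Cell_a, cell_b and the capacitor stand in a row along its x axis, 60 mm apart, in any order.
- capacitor: Bystander standing in the tray: dark can with a silver top, 25 mm across, only 35 mm high. Origin at the centre of its underside.
- stand: Fixed aluminium stand, 80 x 80 x 60 mm high, with a 23 mm vertical through hole in its centre. Origin at the centre of its underside.
- probe: Cordless test probe, 136 mm, about 80 g, upright in the stand. Origin at its point, z up the handle. Steel needle 6 mm across to 26 mm, cone to 40 mm, then round black handle 20 mm across; rubber collar 31 mm across at 52 to 58 mm rests on the stand's top (point 8 mm above the bench). Grip it at 58 to 132 mm. Lift it more than 55 mm to clear the stand.
- probe_tip (a point): The point of the probe's needle, 3 mm across.
- tape_roll: Bystander: roll of tape 76 mm across, 24 mm high, lying flat. Origin at the centre of its underside.
- flux_bottle: Bystander: small clear bottle 44 mm across, 110 mm high. Origin at the centre of its underside.
- screwdriver: Bystander: screwdriver lying on the bench just beyond the rack, about 200 mm long, along y. Origin under its middle.
- solder_spool: Bystander: spool 52 mm across, 38 mm high. Origin at the centre of its underside.
There are look-alikes about, which are no part of the job. There is more than one size of the probe; the job needs the largest.

How it is judged:
On the way, in this order (a step that is already met when the one before it is completed fails the run):
1. one loose cell seated in pocket 1 and let go (((horizontal distance between cell_a and pocket1 below 0.004 m and z of cell_a in the frame of pocket1 below 0.004 m and angle between cell_a's own z axis and vertical below 0.12 rad and contact force between the fingers and cell_a below 0.05 N) or (horizontal distance between cell_b and pocket1 below 0.004 m and z of cell_b in the frame of pocket1 below 0.004 m and angle between cell_b's own z axis and vertical below 0.12 rad and contact force between the fingers and cell_b below 0.05 N))), for 0.2 s.
2. the other seated in pocket 2 and let go ((((horizontal distance between cell_a and pocket1 below 0.004 m and z of cell_a in the frame of pocket1 below 0.004 m and angle between cell_a's own z axis and vertical below 0.12 rad and contact force between the fingers and cell_a below 0.05 N) and (horizontal distance between cell_b and pocket2 below 0.004 m and z of cell_b in the frame of pocket2 below 0.004 m and angle between cell_b's own z axis and vertical below 0.12 rad and contact force between the fingers and cell_b below 0.05 N)) or ((horizontal distance between cell_b and pocket1 below 0.004 m and z of cell_b in the frame of pocket1 below 0.004 m and angle between cell_b's own z axis and vertical below 0.12 rad and contact force between the fingers and cell_b below 0.05 N) and (horizontal distance between cell_a and pocket2 below 0.004 m and z of cell_a in the frame of pocket2 below 0.004 m and angle between cell_a's own z axis and vertical below 0.12 rad and contact force between the fingers and cell_a below 0.05 N)))), for 0.2 s.
At the end, for the whole second after the job is handed in: All three pockets hold a cell: within 4 mm of floor and axis, upright within 0.12 rad, the loaded two released. The gripper holds the probe still, off its stand, within 0.13 rad of upright, point within 6 mm of the contact's middle, contact pressed 2 to 8.5 mm, 1.5 to 8 N ((((horizontal distance between cell_a and pocket1 below 0.004 m and z of cell_a in the frame of pocket1 below 0.004 m and angle between cell_a's own z axis and vertical below 0.12 rad and contact force between the fingers and cell_a below 0.05 N) and (horizontal distance between cell_b and pocket2 below 0.004 m and z of cell_b in the frame of pocket2 below 0.004 m and angle between cell_b's own z axis and vertical below 0.12 rad and contact force between the fingers and cell_b below 0.05 N)) or ((horizontal distance between cell_b and pocket1 below 0.004 m and z of cell_b in the frame of pocket1 below 0.004 m and angle between cell_b's own z axis and vertical below 0.12 rad and contact force between the fingers and cell_b below 0.05 N) and (horizontal distance between cell_a and pocket2 below 0.004 m and z of cell_a in the frame of pocket2 below 0.004 m and angle between cell_a's own z axis and vertical below 0.12 rad and contact force between the fingers and cell_a below 0.05 N))) and horizontal distance between cell_c and pocket3 below 0.004 m and z of cell_c in the frame of pocket3 below 0.004 m and angle between cell_c's own z axis and vertical below 0.12 rad and contact force between the fingers and probe above 1 N and contact force between probe and stand below 0.05 N and angle between probe's own z axis and vertical below 0.13 rad and horizontal distance between probe_tip and pad_top below 0.006 m and value of joint plunger between 0.002 and 0.0085 m and contact force between probe and rack between 1.5 and 8 N and linear speed of probe below 0.01 m/s); the arm keeps its last pose, push and grip.
It fails at once if the probe is pushed hard (over 15 N) against the rack or its contact (contact force between probe and rack above 15 N).
It fails at once if cell_c is lifted out of pocket 3 or moved (distance of cell_c from where it was at the start of the episode above 0.012 m).
It fails at once if a bystander (capacitor, tape roll, bottle, screwdriver, spool) is moved over 30 mm or knocked over (distance of any of capacitor, tape_roll, flux_bottle, screwdriver, solder_spool from where it was at the start of the episode above 0.03 m or angle between any of capacitor, flux_bottle, solder_spool's own z axis and vertical above 0.6 rad).
It fails at once if a cell is dropped into a pocket (falls freely over 8 mm above its floor) instead of lowered ((horizontal distance between cell_a and pocket1 below 0.012 m and z of cell_a in the frame of pocket1 above 0.008 m and contact force between cell_a and anything else below 0.005 N) or (horizontal distance between cell_a and pocket2 below 0.012 m and z of cell_a in the frame of pocket2 above 0.008 m and contact force between cell_a and anything else below 0.005 N) or (horizontal distance between cell_b and pocket1 below 0.012 m and z of cell_b in the frame of pocket1 above 0.008 m and contact force between cell_b and anything else below 0.005 N) or (horizontal distance between cell_b and pocket2 below 0.012 m and z of cell_b in the frame of pocket2 above 0.008 m and contact force between cell_b and anything else below 0.005 N)).
It also fails if it takes over 72 s, if anything falls off the work surface, if the arm or the gripper's body presses on something with over 40 N, if the wrist force passes 120 N, or if a joint passes its speed limit or range.

## Robot

A 6-joint arm with a two-finger parallel gripper is mounted at the origin on the work surface. World frame = base frame: x ahead of the robot, y to its left, z up, the work surface at z = 0. Lengths are in m, angles in rad, forces in N, time in s.
With the tool pointing down it reaches from about 0.25 to 0.8 m from the base axis. Payload 8.5 kg.
Tool frame: the origin (TCP) lies at the very end of the fingers, on their centre line; the grasp point (between the pads) lies 19 mm behind it (arm.pinch_z is the distance from the TCP to the grasp point, in m); z points along the fingers, x is the direction in which the jaws open and shut, and the axes are right-handed (so a half turn about z gives the same grasp; the last joint's range is limited). The gripper opens to 85 mm and grips with 20 to 120 N. Pads are 22 mm wide; open, the fingers measure 114 mm over their backs; the gripper's body (76 mm by 85 mm) begins 54 mm behind the grasp point. The pads swing forward as they close: fully open they stand 13 mm farther back than shut.
Start: joints at [1.264, 0.238, -0.013, 1.319, 0, 1.571], TCP at [0.159, 0.5, 0.231] pointing down, gripper open.
Joint ranges: [-2.66, 2.66], [-1.03, 1.9], [-1.14, 1.46], [-1.82, 2.27], [-1.45, 1.34], [-3.14, 3.14]. Speed limits (rad/s): [2.22, 2.22, 2.79, 3.14, 3.14, 3.14].

## Interface

Orientations are given as a unit quaternion [x, y, z, w].
In Python, from workcell import arm, read_camera, job gives the robot as it stands.
- The arm moves only by the tool jog_arm, never from a script. Its argument "targets" is one flat list of numbers, 4 for each row, row after row: the shift along the tool's x, y, z in mm, then the turn about the tool's z in degrees. A call has 1 to 10 rows; each row shifts and turns the commanded pose from where the row before left it, along the tool's axes as they then stand; what a row does not reach is not made up. A row lasts 1/8 s, in which the tool goes at most 62.5 mm and 10.7 degrees, less where a joint would pass 70% of its speed; a pose out of reach is approached as far as the arm can. A call is refused whole if a number of a shift passes 62.5 or a number of a turn 10.7, either way. A call with a gripper value outside its range is refused whole. "gripper" is the opening, from 0 (shut) to 1 (fully open), set as the call begins (left out, the last holds). The fingers move at their own pace and stop on an object; "squeeze" is the grip in N (left out, the last holds). Time passes only in rows, so rows that do not move let the fingers close. It gives the time, the measured TCP pose, the force and the opening at its end, in the units of the state.
- arm.get_obs(): the state, without advancing time (a new reading comes with each control period).
- read_camera(name): name is "scene" or "top" or "wrist"; returns a dict with "frame" (384x512x3 uint8, red, green, blue), "range_z" (384x512 float32, m along the optical axis (not along the pixel's ray), 0 where there is no reading), "fx", "fy", "cx", "cy" (pixels), "rvec" (rotation vector, rad) and "tvec" (3), from world to camera coordinates, as OpenCV has them. Camera axes: x right, y down, z forward; pixel columns grow to the right and rows downward; lengths in m; the calibration is good to about 2 mm. A picture is of the moment at which its call begins.
- job.sign_off(): hands the job in, once; it reports no verdict.
The state is a dict: "time": time; "q": joint angles; "qd": joint speeds; "tau": joint torques, N m; "position": TCP position; "tool_rot": TCP orientation; "wrist_force": force on the tool from outside, world axes, zero at the start; "torque": the same for the moment, N m; "opening": finger opening in m.
Only numpy, scipy, OpenCV 4.12 (cv2) and the standard library are available. Lean on these libraries where they do the work, as an engineer would, in place of code of your own. Each camera call takes 0.05 s, during which the arm holds its last target.

## Working session

There is one attempt and no reset: what is moved stays moved. The work goes in short steps, Python scripts to look and compute and a tool call to move; the robot and the scene stay as the last step left them, time stands still between calls to the robot, and variables do not carry over. Pictures are saved under pics/ and viewed, and the job is handed in when it is done.

Besides the shell and the picture viewer there is one more tool, called after "Request:" as name(argument=value, ...) on one line, values as JSON. jog_arm: Moves the arm, as the interface text tells. Its arguments: {"type":"object","properties":{"targets":{"type":"array","items":{"type":"number"}},"gripper":{"type":"number"},"squeeze":{"type":"number"}},"required":["targets"]}

```bash
ls; mkdir -p pics
cat > h.py <<'E'
import numpy as np, cv2
from workcell import arm, read_camera, job
def cam(n):
    c=read_camera(n); c['R']=cv2.Rodrigues(np.array(c['rvec'],float))[0]; c['t']=np.array(c['tvec'],float).ravel(); return c
def ray(c,u,v,z):
    d=c['R'].T@np.array([(u-c['cx'])/c['fx'],(v-c['cy'])/c['fy'],1.]); o=-c['R'].T@c['t']
    return o+d*(z-o[2])/d[2]
def cloud(c):
    v,u=np.mgrid[:384,:512]; Z=c['range_z']
    P=np.stack([(u-c['cx'])/c['fx']*Z,(v-c['cy'])/c['fy']*Z,Z],-1)
    W=(P-c['t'])@c['R']; W[Z<=0]=np.nan; return W
def save(c,n,k=1.5): cv2.imwrite(f'pics/{n}.png',cv2.resize(c['frame'][:,:,::-1],None,fx=k,fy=k,interpolation=cv2.INTER_CUBIC))
E
python3 - <<'E'
from h import *
for n in ['scene','top','wrist']:
    c=cam(n); save(c,n+'0'); print(n,c['fx'],-c['R'].T@c['t'],c['R'][2])
    np.savez(n+'0.npz',**c)
print(arm.get_obs(), arm.pinch_z)
E
```

```text
pics
scene 448.27616829876905 [1.34842794 0.32890019 0.79704966] [-0.68495869 -0.32035027 -0.6543755 ]
top 411.57128544090773 [0.41729437 0.00354381 1.05390003] [ 0.16959987  0.00649827 -0.98549158]
wrist 303.0214513797213 [0.09324166 0.52082371 0.37232894] [ 0.25344543 -0.08045558 -0.96399809]
{'time': 0.15, 'q': array([ 1.26401477e+00,  2.38662600e-01, -1.40786138e-02,  1.31921355e+00,
        1.88891983e-05,  1.57078103e+00]), 'qd': array([-0.00113407, -0.00143443,  0.00205348, -0.00050015, -0.00022267,
        0.00018562]), 'tau': array([ 2.01410612e-04, -5.39079666e+01,  3.46596622e+01,  1.44705604e-02,
       -1.17750255e-05,  1.54985707e-05]), 'position': array([0.15843921, 0.50017065, 0.23080801]), 'tool_rot': array([ 8.06838590e-01,  5.90771660e-01, -4.72920695e-04,  3.34558478e-04]), 'wrist_force': array([-0.48421384, -0.17509888, -0.35219067]), 'torque': array([-2.39751160e-02,  5.14280081e-05,  6.33186783e-02]), 'opening': 0.08502452977573996} 0.0187
```

View pics/top0.png

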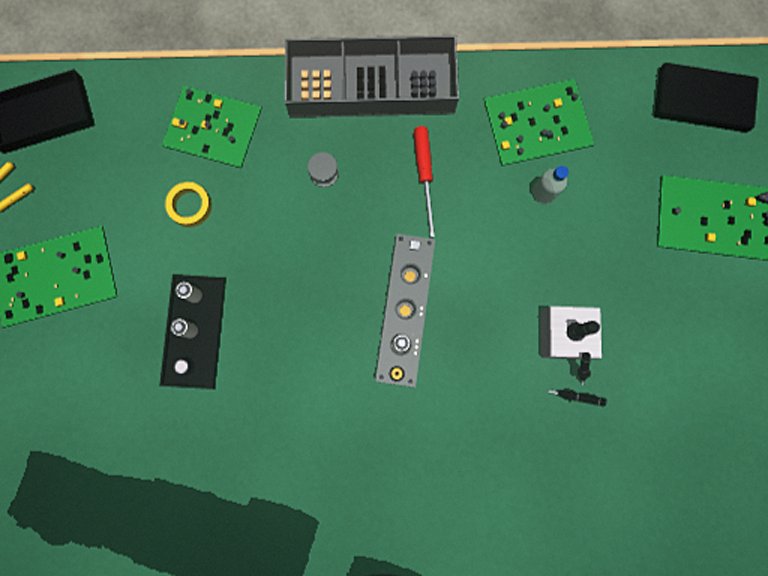

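View pics/scene0.png

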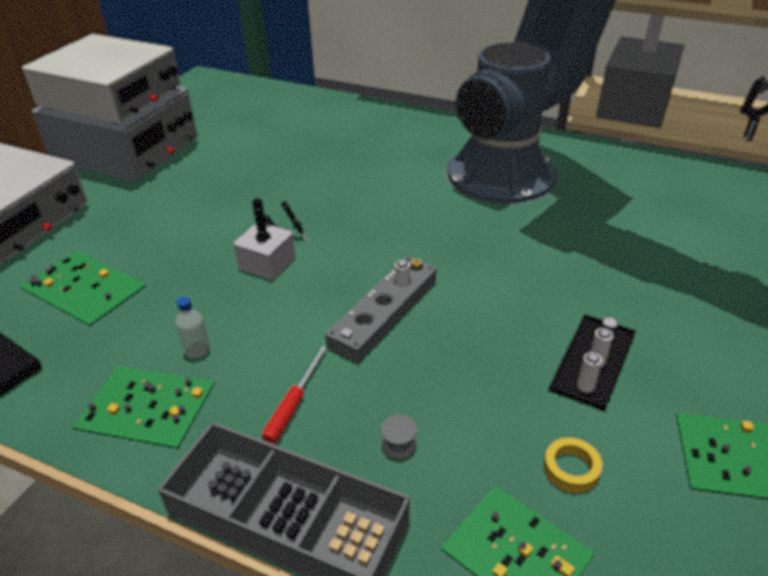

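View pics/wrist0.png

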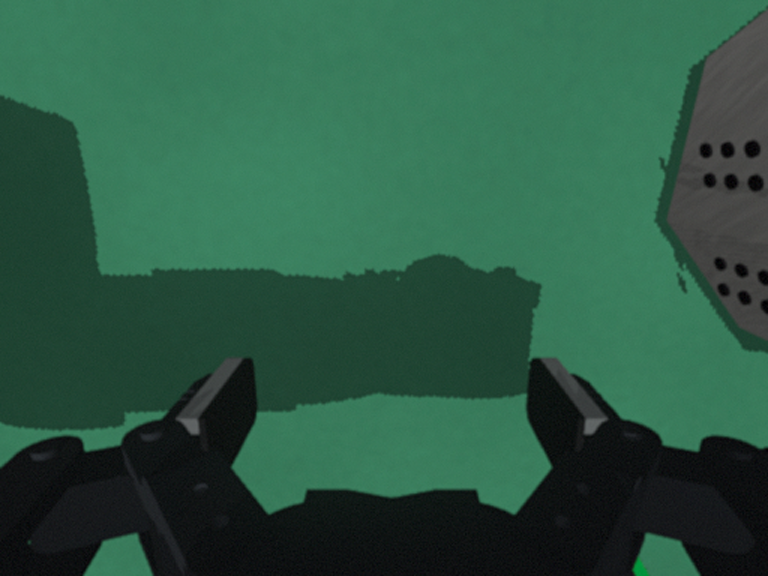

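Run:
```python
from h import *
c=dict(np.load('top0.npz')); s=dict(np.load('scene0.npz'))
f=c['frame'][:,:,::-1]; g=s['frame'][:,:,::-1]
def crop(f,x0,x1,y0,y1,h=560): 
    a=f[y0:y1,x0:x1]; k=h/a.shape[0]; return cv2.resize(a,None,fx=k,fy=k,interpolation=cv2.INTER_CUBIC)
a=crop(f,350,410,195,275,400); b=crop(g,150,215,125,190,400)
cv2.imwrite('pics/probe.png',np.hstack([a,b]))
a=crop(f,245,295,150,262,560); b=crop(f,100,155,180,262,560)
cv2.imwrite('pics/rack.png',np.hstack([a,b]))
W=cloud(c)
for n,(x0,x1,y0,y1) in dict(rack=(245,295,150,262),tray=(100,155,180,262),stand=(350,410,195,275)).items():
    w=W[y0:y1,x0:x1]; z=w[...,2]; print(n,np.percentile(z[np.isfinite(z)],[1,25,50,75,99]))
```

```text
rack [-0.00488183 -0.00077267  0.00247441  0.03405087  0.07134252]
tray [-4.21870475e-03  2.94462064e-05  2.53281584e-03  5.72745260e-03
  6.75421912e-02]
stand [-0.00507113 -0.00150052  0.00038222  0.04925069  0.14047026]
```

View pics/probe.png

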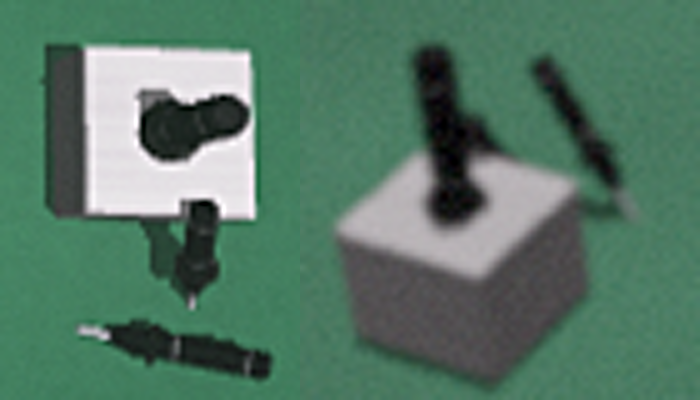

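View pics/rack.png

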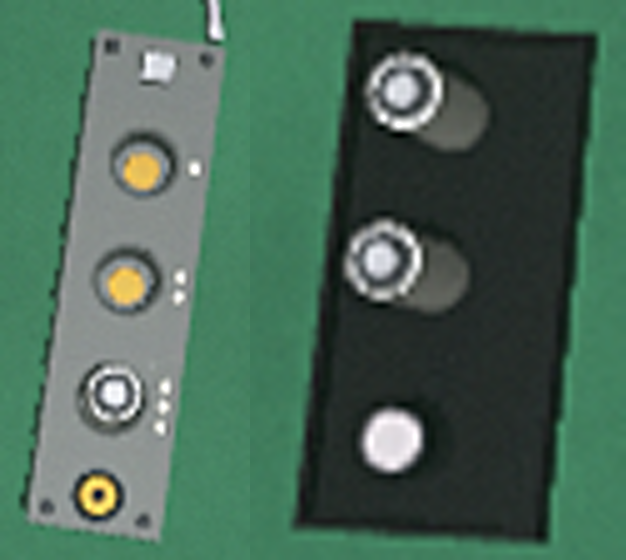

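Run:
```python
from h import *
for n in ['top','scene']:
    c=dict(np.load(n+'0.npz')); f=c['frame']; W=cloud(c)
    hsv=cv2.cvtColor(f,cv2.COLOR_RGB2HSV); gray=cv2.cvtColor(f,cv2.COLOR_RGB2GRAY)
    # heights mask regions
    Z=W[...,2]; X=W[...,0];Y=W[...,1]
    # print objects: connected comps above 25mm
    m=((Z>0.02)&np.isfinite(Z)&(X>0.1)&(X<0.85)).astype(np.uint8)
    k,l,st,ce=cv2.connectedComponentsWithStats(m)
    for i in range(1,k):
        if st[i,4]<15: continue
        mm=l==i; print(n,st[i],'x',np.round(np.percentile(X[mm],[2,50,98]),3),'y',np.round(np.percentile(Y[mm],[2,50,98]),3),'z',np.round(np.percentile(Z[mm],[50,98]),3))
```

```text
top [278  91  10  30 195] x [0.773 0.81  0.848] y [-0.099 -0.089 -0.079] z [0.024 0.028]
top [205 102  20  19 299] x [0.772 0.795 0.818] y [0.066 0.088 0.111] z [0.037 0.041]
top [356 111  23  24 375] x [0.728 0.741 0.764] y [-0.315 -0.292 -0.279] z [0.072 0.111]
top [110 122  30  28 347] x [0.703 0.736 0.774] y [0.29  0.325 0.36 ] z [0.023 0.027]
top [ 250  156   40  103 2419] x [0.426 0.533 0.663] y [-0.091 -0.047 -0.005] z [0.034 0.072]
top [118 189  15  12 139] x [0.567 0.577 0.59 ] y [0.3   0.308 0.323] z [0.065 0.069]
top [ 363  205   38   49 1370] x [0.432 0.492 0.537] y [-0.357 -0.312 -0.277] z [0.059 0.143]
top [114 213  16  12 143] x [0.506 0.517 0.53 ] y [0.306 0.313 0.329] z [0.065 0.07 ]
top [116 240  12  10  98] x [0.445 0.457 0.467] y [0.309 0.318 0.333] z [0.038 0.042]
top [378 260  26  11 132] x [0.381 0.391 0.402] y [-0.363 -0.34  -0.312] z [0.028 0.04 ]
scene [    0    23   131   150 10809] x [0.155 0.361 0.672] y [-0.99  -0.792 -0.743] z [0.115 0.237]
scene [493  51  19  44 409] x [0.134 0.151 0.165] y [0.428 0.445 0.462] z [0.301 0.348]
scene [312  52  32  42 921] x [0.1   0.111 0.122] y [-0.051 -0.008  0.034] z [0.202 0.256]
scene [ 155  132   41   49 1060] x [0.461 0.512 0.544] y [-0.359 -0.312 -0.279] z [0.059 0.14 ]
scene [187 134  15  22 110] x [0.393 0.404 0.415] y [-0.338 -0.316 -0.295] z [0.048 0.074]
scene [ 216  171   75   66 1843] x [0.433 0.564 0.672] y [-0.094 -0.045 -0.003] z [0.034 0.07 ]
scene [117 198  22  36 530] x [0.741 0.763 0.775] y [-0.314 -0.292 -0.28 ] z [0.066 0.11 ]
scene [386 212  26  45 524] x [0.454 0.534 0.595] y [0.3   0.315 0.329] z [0.048 0.069]
scene [179 257  22  27 214] x [0.777 0.815 0.849] y [-0.1   -0.089 -0.079] z [0.024 0.027]
scene [254 277  24  21 386] x [0.776 0.8   0.822] y [0.065 0.088 0.111] z [0.037 0.04 ]
scene [363 292  38  32 506] x [0.707 0.744 0.778] y [0.289 0.325 0.359] z [0.023 0.026]
```

Run:
```python
from h import *
for n in ['top','scene']:
    c=dict(np.load(n+'0.npz')); W=cloud(c); X,Y,Z=W[...,0],W[...,1],W[...,2]; f=c['frame'].astype(int)
    v,u=np.mgrid[:384,:512]
    def cell(x0,y0,zlo,zhi,zp,r=0.025):
        m=(np.hypot(X-x0,Y-y0)<r)&(Z>zlo)&(Z<zhi)
        uu,vv=u[m],v[m]; P=np.array([ray(c,a,b,zp) for a,b in zip(uu,vv)])[:,:2]
        (cx,cy),rr=cv2.minEnclosingCircle(P.astype(np.float32)); return P.mean(0).round(4),(round(cx,4),round(cy,4)),round(rr,4),m.sum()
    for nm,x,y in [('far',.578,.309),('near',.517,.314)]: print(n,nm,cell(x,y,.059,.08,.067))
    print(n,'cap',cell(.457,.318,.030,.05,.035)); 
    print(n,'c3',cell(.49,-.05,.062,.09,.072))
    print(n,'probe top',cell(.50,-.31,.135,.16,.144))
    # rack top
    hsv=cv2.cvtColor(c['frame'],cv2.COLOR_RGB2HSV)
    m=((X>.4)&(X<.69)&(Y>-.11)&(Y<.01)&(Z>.028)&(Z<.042)).astype(np.uint8)
    k,l,st,ce=cv2.connectedComponentsWithStats(m); i=1+np.argmax(st[1:,4]); 
    P=np.array([ray(c,a,b,.035)[:2] for a,b in zip(u[l==i],v[l==i])])
    r=cv2.minAreaRect((P*1000).astype(np.float32)); print(n,'rack',r)
    # yellow contact
    m=(hsv[...,0]>18)&(hsv[...,0]<35)&(hsv[...,1]>110)&(hsv[...,2]>130)&(X>.38)&(X<.69)&(Y>-.11)&(Y<.01)
    k,l,st,ce=cv2.connectedComponentsWithStats(m.astype(np.uint8))
    for i in range(1,k):
        if st[i,4]>8:
            q=cv2.minEnclosingCircle(np.argwhere(l==i)[:,::-1].astype(np.float32))[0]; print(n,'yellow',st[i,4],ce[i].round(1),[ray(c,*q,z)[:2].round(4) for z in(.01,.047)])
    # white dots
    m=(f.min(2)>190)&(X>.38)&(X<.69)&(Y>-.11)&(Y<.01)&(Z<.06)
    k,l,st,ce=cv2.connectedComponentsWithStats(m.astype(np.uint8))
    for i in range(1,k): print(n,'white',st[i,4],ray(c,*ce[i],.035)[:2].round(4))
```

```text
top far (array([0.5781, 0.3111]), (0.5777, 0.3112), 0.0137, np.int64(90))
top near (array([0.5182, 0.3169]), (0.5186, 0.317), 0.0136, np.int64(94))
top cap (array([0.4563, 0.3211]), (0.456, 0.3211), 0.0131, np.int64(88))
top c3 (array([ 0.4849, -0.038 ]), (0.4849, -0.0378), 0.013, np.int64(91))
top probe top (array([ 0.4974, -0.3163]), (0.4975, -0.316), 0.0106, np.int64(70))
top rack ((544.1790771484375, -48.31513214111328), (65.91065216064453, 249.5478973388672), 80.35901641845703)
top yellow 38 [272.8 183.8] [array([ 0.604 , -0.0578]), array([ 0.5974, -0.0556])]
top yellow 36 [269.8 206.6] [array([ 0.5451, -0.0487]), array([ 0.5406, -0.0469])]
top yellow 41 [264.  248.6] [array([ 0.4398, -0.0313]), array([ 0.439 , -0.0301])]
top white 13 [ 0.6765 -0.0963]
top white 26 [ 0.6534 -0.0668]
top white 4 [ 0.5999 -0.0833]
top white 4 [ 0.5456 -0.0745]
top white 4 [ 0.5356 -0.073 ]
top white 4 [ 0.4911 -0.0653]
top white 4 [ 0.4813 -0.0637]
top white 4 [ 0.4715 -0.0621]
scene far (array([0.5857, 0.3112]), (0.5854, 0.3104), 0.0151, np.int64(95))
scene near (array([0.5261, 0.3167]), (0.5266, 0.3158), 0.0167, np.int64(87))
scene cap (array([0.4589, 0.3197]), (0.4589, 0.3211), 0.0154, np.int64(73))
scene c3 (array([ 0.4943, -0.0375]), (0.4953, -0.036), 0.0181, np.int64(71))
scene probe top (array([ 0.5086, -0.3153]), (0.5087, -0.3162), 0.014, np.int64(35))
scene rack ((552.114501953125, -48.263893127441406), (71.10629272460938, 257.9432373046875), 80.50056457519531)
scene yellow 17 [277.1 174.2] [array([ 0.3961, -0.0503]), array([ 0.4409, -0.0324])]
```

```bash
cat >> h.py <<'E'
def plan(x,y,z,deg,p=None,th=None):
    """rows needed to reach TCP world x,y,z and jaw yaw deg; from measured state. prints shift in tool axes at current yaw, and turn"""
    from scipy.spatial.transform import Rotation as Ro
    o=arm.get_obs(); R=Ro.from_quat(o['tool_rot']).as_matrix()
    p=np.array(o['position']); th=np.degrees(np.arctan2(R[1,0],R[0,0]))
    d=R.T@(np.array([x,y,z])-p)*1000; turn=(th-deg+90)%180-90
    t2=np.radians(deg); xx=np.array([np.cos(t2),np.sin(t2),0]); yy=np.array([xx[1],-xx[0],0]); D=(np.array([x,y,z])-p)*1000
    print('t',round(o['time'],2),'pos',p.round(4),'yaw',th.round(2),'tilt',R[:,2].round(3),'F',o['wrist_force'].round(2),'op',round(o['opening'],4))
    print(' shift in present axes',d.round(1),' turn',turn.round(2),' shift after turning',(xx@D).round(1),(yy@D).round(1),(-D[2]).round(1))
E
python3 -c "
from h import *
plan(.52,.314,.2,84.4)"
```

```text
t 0.15 pos [0.1584 0.5002 0.2308] yaw 72.42 tilt [-0.    -0.001 -1.   ] F [-0.48 -0.18 -0.35] op 0.085
 shift in present axes [-68.3 400.9  30.9]  turn -11.98  shift after turning -150.0 378.0 30.8
```

Request:
jog_arm(targets=[0,0,0,-6,0,0,0,-6,-19,47,4,0,-19,47,4,0,-19,47,4,0,-19,47,4,0,-19,47,4,0,-19,47,4,0,-19,47,4,0,-17,49,3,0], gripper=1)

```text
time: 1.4
position: [0.5214, 0.3133, 0.2]
tool_rot: [0.741, 0.672, -0.0, -0.0]
wrist_force: [-0.3, 1.0, 0.7]
opening: 0.0855
```

```bash
python3 -c "
from h import *
plan(.52,.314,.2,84.4); c=cam('wrist'); save(c,'w1'); np.savez('w1.npz',**c)"
```

```text
t 1.4 pos [0.5214 0.3133 0.2   ] yaw 84.42 tilt [-0. -0. -1.] F [-0.28  1.02  0.72] op 0.0855
 shift in present axes [ 0.5 -1.4 -0. ]  turn 0.02  shift after turning 0.5 -1.4 -0.0
```

View pics/w1.png

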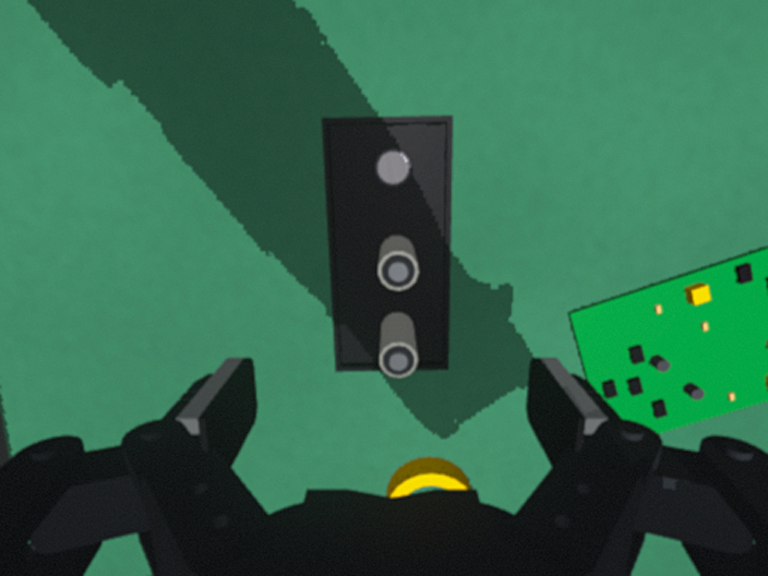

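Run:
```python
from h import *
c=dict(np.load('w1.npz')); print(-c['R'].T@c['t'], c['R'])
W=cloud(c); X,Y,Z=W[...,0],W[...,1],W[...,2]; v,u=np.mgrid[:384,:512]
for n,x,y in [('far',.578,.311),('near',.518,.317)]:
    m=(np.hypot(X-x,Y-y)<.025)&(Z>.06)&(Z<.08)&(u>230)&(u<300)
    P=np.array([ray(c,a,b,.067)[:2] for a,b in zip(u[m],v[m])]); print(n,m.sum(),P.mean(0),cv2.minEnclosingCircle(P.astype(np.float32)))
# by image: enlarged
for uv in [(399,359.5),(398,270)]: print(ray(c,uv[0]/1.5,uv[1]/1.5,.067)[:2], W[int(uv[1]/1.5),int(uv[0]/1.5)])
```

```text
[0.45336962 0.32004417 0.34154463] [[ 0.09864219  0.99512204  0.00135708]
 [ 0.95929433 -0.0954532   0.26578767]
 [ 0.2646207  -0.02491604 -0.96403064]]
far 515 [0.57749393 0.31229159] ((0.5772760510444641, 0.3124169409275055), 0.013721366412937641)
near 580 [0.51825514 0.31779587] ((0.5182514190673828, 0.3181076943874359), 0.013112533837556839)
[0.57847698 0.31323552] [0.5771098  0.3133381  0.06845531]
[0.51843751 0.3182832 ] [0.5180274  0.31798666 0.06860164]
```

```bash
python3 -c "
from h import *
plan(.5775,.3120,.036,84.6)"
```

```text
t 1.45 pos [0.5264 0.3109 0.1989] yaw 84.26 tilt [ 0.002 -0.002 -1.   ] F [ 2.85 -1.8  -0.46] op 0.0851
 shift in present axes [  6.5  50.4 163. ]  turn -0.34  shift after turning 5.9 50.8 162.9
```

Request:
jog_arm(targets=[2,28,10,0,2,28,20,0,0,1,30,0,0,0,30,0,0,0,30,0,0,0,24,0,0,0,10,0,0,0,6,0,0,0,0,0,0,0,0,0], gripper=0.8)

```text
time: 2.7
position: [0.5778, 0.3131, 0.0412]
tool_rot: [0.741, 0.672, 0.001, 0.0]
wrist_force: [-0.5, 0.1, -0.0]
opening: 0.0687
```

```bash
python3 -c "
from h import *
plan(.5775,.3120,.036,84.4); c=cam('wrist'); save(c,'w2')"
```

```text
t 2.7 pos [0.5778 0.3131 0.0412] yaw 84.42 tilt [ 0.001  0.001 -1.   ] F [-0.46  0.07 -0.02] op 0.0687
 shift in present axes [-1.1 -0.2  5.2]  turn 0.02  shift after turning -1.1 -0.2 5.2
```

View pics/w2.png

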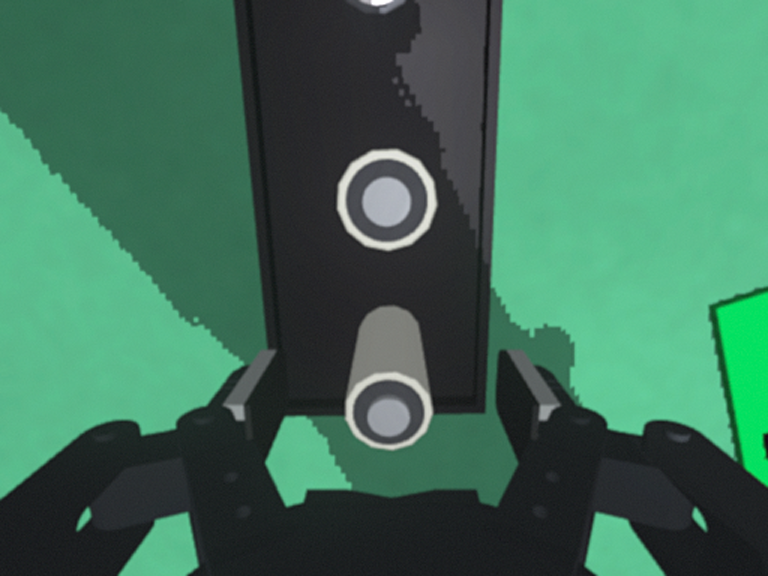

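Request:
jog_arm(targets=[0,0,4,0,0,0,0,0])

```text
time: 3.0
position: [0.5771, 0.3127, 0.0361]
tool_rot: [0.741, 0.672, -0.0, -0.0]
wrist_force: [-0.8, -0.5, -0.3]
opening: 0.0685
```

Request:
jog_arm(targets=[0,0,0,0,0,0,0,0,0,0,0,0,0,0,0,0,0,0,0,0,0,0,0,0,0,0,0,0,0,0,0,0], gripper=0, squeeze=40)

```text
time: 4.0
position: [0.5774, 0.3129, 0.0364]
tool_rot: [0.741, 0.672, 0.0, 0.0]
wrist_force: [-1.1, -0.6, 2.3]
opening: 0.0239
```

```bash
python3 -c "
from h import *
plan(.5775,.3120,.036,84.4); c=cam('wrist'); save(c,'w3')"
```

```text
t 4.0 pos [0.5774 0.3129 0.0364] yaw 84.42 tilt [ 0.  0. -1.] F [-1.07 -0.57  2.26] op 0.0239
 shift in present axes [-0.9  0.2  0.4]  turn 0.02  shift after turning -0.9 0.2 0.4
```

View pics/w3.png

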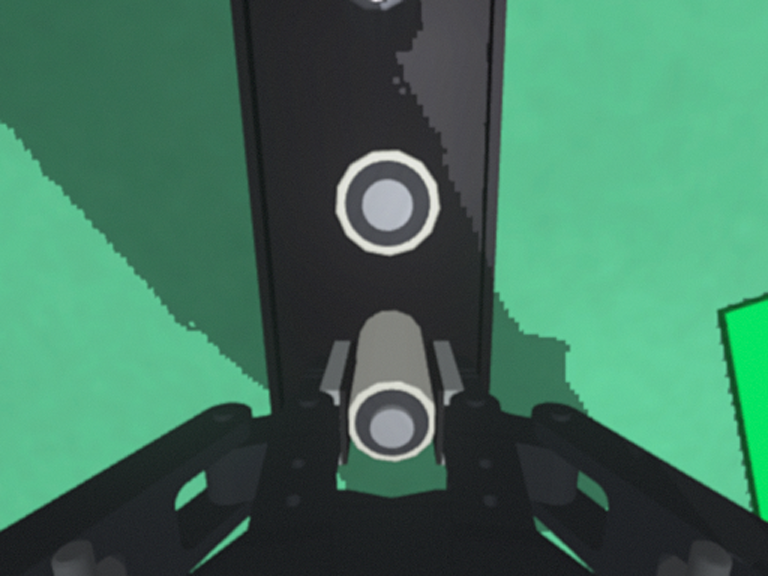

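Request:
jog_arm(targets=[0,0,-10,0,0,0,-24,0,0,0,-40,0,0,0,-40,0,0,0,-10,4.1,0,0,0,0])

```text
time: 4.8
position: [0.5777, 0.3131, 0.1616]
tool_rot: [0.764, 0.645, 0.001, 0.0]
wrist_force: [0.9, 0.1, -1.0]
opening: 0.0237
```

Request:
jog_arm(targets=[-30,10,0,0,-45,18,0,0,-45,18,0,0,-45,18,0,0,-45,18,0,0,-45,18,0,0,-45,18,0,0,-41,14,0,0,-20,8,0,0,0,0,0,0])

```text
time: 6.05
position: [0.6544, -0.0677, 0.1594]
tool_rot: [0.765, 0.645, -0.0, -0.001]
wrist_force: [0.1, 0.7, -0.9]
opening: 0.0238
```

Request:
jog_arm(targets=[0,0,0,0,0,0,0,0,0,0,0,0])

```text
time: 6.42
position: [0.6545, -0.0655, 0.1604]
tool_rot: [0.764, 0.645, -0.0, 0.0]
wrist_force: [-0.2, -0.3, -1.6]
opening: 0.024
```

```bash
python3 -c "
from h import *
plan(.655,-.067,.16,80.3); c=cam('wrist'); save(c,'w4'); np.savez('w4.npz',**c)"
```

```text
t 6.42 pos [ 0.6545 -0.0655  0.1604] yaw 80.4 tilt [-0. -0. -1.] F [-0.21 -0.26 -1.64] op 0.024
 shift in present axes [-1.4  0.7  0.4]  turn 0.1  shift after turning -1.4 0.7 0.4
```

View pics/w4.png

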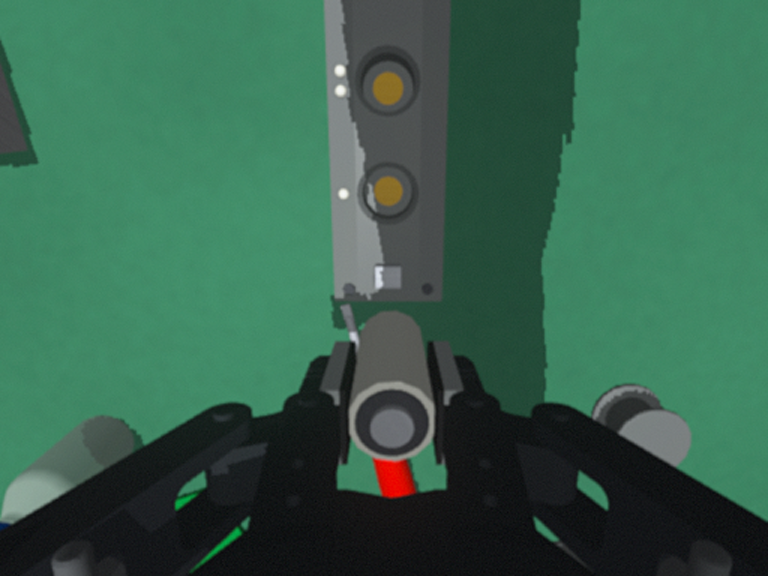

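```bash
cat > rk.py <<'E'
from h import *
def rack_wrist(c,verbose=1):
    f=c['frame']; hsv=cv2.cvtColor(f,cv2.COLOR_RGB2HSV)
    out=[]
    m=(hsv[...,0]>12)&(hsv[...,0]<35)&(hsv[...,1]>120)&(hsv[...,2]>80)
    k,l,st,ce=cv2.connectedComponentsWithStats(m.astype(np.uint8))
    for i in range(1,k):
        if st[i,4]>60: 
            q=cv2.minEnclosingCircle(np.argwhere(l==i)[:,::-1].astype(np.float32)); print('yellow',st[i],ray(c,*ce[i],.010)[:2].round(4),ray(c,*q[0],.010)[:2].round(4),'z47',ray(c,*q[0],.047)[:2].round(4))
    m=(f.min(2)>200)
    k,l,st,ce=cv2.connectedComponentsWithStats(m.astype(np.uint8))
    for i in range(1,k):
        if 10<st[i,4]<120: 
            p=ray(c,*ce[i],.035)[:2]; print('dot',st[i],p.round(4),'pocket',(p+.025*np.array([.1685,.9857])).round(4))
E
python3 - <<'E'
from rk import *
c=dict(np.load('w4.npz')); rack_wrist(c)
g=c['frame'][20:210,200:320,::-1]; cv2.imwrite('pics/w4c.png',cv2.resize(g,None,fx=3,fy=3,interpolation=cv2.INTER_CUBIC))
E
```

```text
yellow [249  48  20  22 336] [ 0.5453 -0.0488] [ 0.5453 -0.0489] z47 [ 0.5506 -0.0496]
yellow [250 118  18  19 275] [ 0.6043 -0.0588] [ 0.6043 -0.0588] z47 [ 0.6021 -0.0582]
dot [224  44   6   6  30] [ 0.5356 -0.0732] pocket [ 0.5398 -0.0486]
dot [224  57   6   6  28] [ 0.5455 -0.075 ] pocket [ 0.5497 -0.0503]
dot [226 126   6   6  26] [ 0.5999 -0.0842] pocket [ 0.6041 -0.0595]
dot [251 179   4  12  36] [ 0.6527 -0.0729] pocket [ 0.6569 -0.0482]
```

View pics/w4c.png

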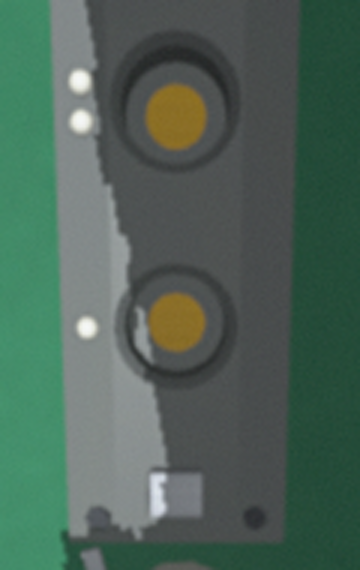

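Run:
```python
from rk import *
c=dict(np.load('w4.npz'));c3=None
W=cloud(c)
for uv in [(391.5,421)]:
    for z in (.188,.191): print(ray(c,uv[0]/1.5,uv[1]/1.5,z)[:3])
print('btn',ray(c,391.5/1.5,426/1.5,.194)); print(W[275:292,261])
```

```text
[ 0.65707548 -0.06577047  0.188     ]
[ 0.65523395 -0.06546463  0.191     ]
btn [ 0.65489177 -0.06541397  0.194     ]
[[ 0.65185954 -0.06489362  0.19231761]
 [ 0.65248951 -0.06500008  0.19201604]
 [ 0.6532808  -0.06513333  0.19145066]
 [ 0.65371421 -0.06520719  0.19148817]
 [ 0.65405712 -0.06526603  0.19167578]
 [ 0.65479159 -0.06538989  0.19122156]
 [ 0.65545037 -0.0655012   0.19089797]
 [ 0.65472205 -0.0653821   0.19281967]
 [ 0.65556333 -0.06552372  0.19219998]
 [ 0.65596981 -0.06559312  0.19228263]
 [ 0.65630996 -0.06565149  0.1924706 ]
 [ 0.65768901 -0.06588255  0.19102428]
 [ 0.65758853 -0.06586768  0.19190908]
 [ 0.65754212 -0.06586179  0.19269987]
 [ 0.65860058 -0.06603961  0.19177865]
 [ 0.65930189 -0.06615806  0.19141774]
 [ 0.65945108 -0.06618469  0.19190305]]
```

```bash
python3 -c "
from h import *
plan(.604,-.0589,.076,80.4)"
```

```text
t 6.47 pos [ 0.6546 -0.0657  0.1604] yaw 80.39 tilt [ 0. -0. -1.] F [-0.44  0.97 -1.21] op 0.0236
 shift in present axes [ -1.8 -51.   84.4]  turn -0.01  shift after turning -1.8 -51.0 84.4
```

Request:
jog_arm(targets=[-0.9,-25,0,0,-0.9,-26,10,0,0,0,20,0,0,0,25,0,0,0,20,0,0,0,9.4,0,0,0,0,0,0,0,0,0,0,0,0,0])

```text
time: 7.6
position: [0.6045, -0.0598, 0.0767]
tool_rot: [0.764, 0.645, 0.0, 0.001]
wrist_force: [-1.0, -0.2, -0.5]
opening: 0.0237
```

```bash
python3 -c "
from rk import *
plan(.604,-.0589,.076,80.4); c=cam('wrist'); save(c,'w5'); np.savez('w5.npz',**c); plan(.604,-.0589,.076,80.4);rack_wrist(c)"
```

```text
t 7.6 pos [ 0.6045 -0.0598  0.0767] yaw 80.32 tilt [ 0.001 -0.    -1.   ] F [-1.05 -0.18 -0.47] op 0.0237
 shift in present axes [ 0.8 -0.7  0.7]  turn -0.08  shift after turning 0.8 -0.7 0.7
t 7.65 pos [ 0.6045 -0.0598  0.0766] yaw 80.32 tilt [ 0.001 -0.    -1.   ] F [-0.17  0.64  0.05] op 0.0242
 shift in present axes [ 0.8 -0.6  0.6]  turn -0.08  shift after turning 0.8 -0.6 0.6
yellow [249 107  26  27 560] [ 0.5451 -0.0489] [ 0.5452 -0.049 ] z47 [ 0.5437 -0.0489]
yellow [250 194  24  16 289] [ 0.6015 -0.0583] [ 0.6039 -0.0589] z47 [ 0.592 -0.057]
dot [213 109   9   9  63] [ 0.5359 -0.0736] pocket [ 0.5401 -0.0489]
dot [214 126   9   9  65] [ 0.5457 -0.0753] pocket [ 0.5499 -0.0506]
dot [221 214   5   5  21] [ 0.5995 -0.0835] pocket [ 0.6037 -0.0588]
dot [227 311   7  14  35] [ 0.6751 -0.0939] pocket [ 0.6793 -0.0692]
```

View pics/w5.png

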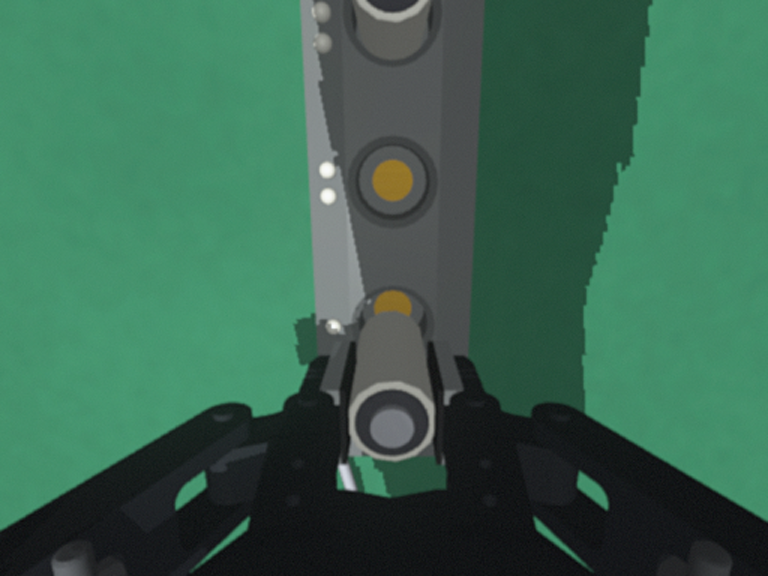

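Request:
jog_arm(targets=[0.7,-0.6,0,0,0,0,5,0,0,0,5,0,0,0,5,0,0,0,5,0,0,0,5,0,0,0,0,0])

```text
time: 8.52
position: [0.6032, -0.059, 0.0504]
tool_rot: [0.764, 0.645, -0.0, -0.0]
wrist_force: [0.7, 0.4, -1.9]
opening: 0.0236
```

Inside the pocket with no resistance; lower the rest.

Request:
jog_arm(targets=[0,0,3,0,0,0,3,0,0,0,2,0,0,0,1.5,0,0,0,0,0,0,0,0,0])

```text
time: 9.28
position: [0.6037, -0.059, 0.0423]
tool_rot: [0.764, 0.645, 0.0, 0.0]
wrist_force: [-2.5, 1.2, 8.6]
opening: 0.0238
```

Request:
jog_arm(targets=[0,0,1,0,0,0,0,0])

```text
time: 9.52
position: [0.6039, -0.059, 0.0423]
tool_rot: [0.764, 0.645, 0.001, 0.001]
wrist_force: [-5.5, 0.2, 15.6]
opening: 0.0242
```

Request:
jog_arm(targets=[0,0,0,0,0,0,0,0,0,0,0,0,0,0,0,0,0,0,0,0], gripper=0.55)

```text
time: 10.15
position: [0.6035, -0.059, 0.0403]
tool_rot: [0.764, 0.645, -0.0, -0.0]
wrist_force: [-0.1, -0.0, -0.0]
opening: 0.0468
```

```bash
python3 -c "
from rk import *
plan(.604,-.0589,.16,80.4); c=cam('wrist'); save(c,'w6'); W=cloud(c); np.savez('w6.npz',**c)
X,Y,Z=W[...,0],W[...,1],W[...,2]
m=(np.hypot(X-.604,Y+.059)<.012)&(Z>.06)&(Z<.09); print(np.median(Z[m]),m.sum())"
```

```text
t 10.15 pos [ 0.6035 -0.059   0.0403] yaw 80.32 tilt [-0. -0. -1.] F [-0.08 -0.02 -0.04] op 0.0468
 shift in present axes [   0.2    0.4 -119.7]  turn -0.08  shift after turning 0.2 0.5 -119.7
0.07143784989747634 2797
```

View pics/w6.png

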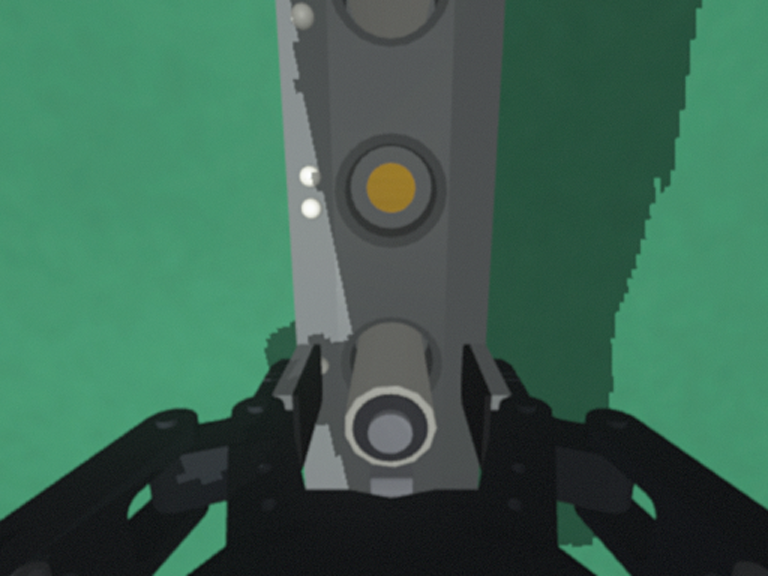

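Request:
jog_arm(targets=[0,0,-15,0,0,0,-35,0,0,0,-40,0,0,0,-30,0,0,0,0,-4.1])

```text
time: 10.82
position: [0.6052, -0.0591, 0.1645]
tool_rot: [0.74, 0.672, 0.002, 0.002]
wrist_force: [-0.3, -0.3, -0.0]
opening: 0.0471
```

Request:
jog_arm(targets=[30,-10,0,0,45,-15,0,0,46,-15,0,0,46,-15,0,0,46,-15,0,0,46,-15,0,0,46,-15,0,0,41,-14,0,0,20.4,-7.5,0,0,0,0,0,0], gripper=0.8)

```text
time: 12.08
position: [0.518, 0.3185, 0.1609]
tool_rot: [0.74, 0.673, 0.0, 0.0]
wrist_force: [-0.3, -0.7, 0.8]
opening: 0.0687
```

Request:
jog_arm(targets=[0,0,20,0,0,0,20,0,0,0,10,0,0,0,0,0,0,0,0,0])

```text
time: 12.7
position: [0.5188, 0.3173, 0.1112]
tool_rot: [0.741, 0.672, 0.0, 0.0]
wrist_force: [0.2, 0.7, 0.3]
opening: 0.0687
```

Run:
```python
from rk import *
plan(.5183,.3178,.036,84.4); c=cam('wrist'); save(c,'w7'); W=cloud(c); np.savez('w7.npz',**c)
X,Y,Z=W[...,0],W[...,1],W[...,2]; v,u=np.mgrid[:384,:512]
m=(np.hypot(X-.518,Y-.317)<.025)&(Z>.06)&(Z<.08)&(u>220)&(u<300)
P=np.array([ray(c,a,b,.067)[:2] for a,b in zip(u[m],v[m])]); print(m.sum(),P.mean(0),cv2.minEnclosingCircle(P.astype(np.float32)))
```

```text
t 12.7 pos [0.5188 0.3173 0.1112] yaw 84.39 tilt [ 0.001  0.    -1.   ] F [0.24 0.66 0.29] op 0.0687
 shift in present axes [ 0.4 -0.6 75.2]  turn -0.01  shift after turning 0.4 -0.5 75.2
1159 [0.51756022 0.31780616] ((0.5176781415939331, 0.31761476397514343), 0.013154830783605576)
```

View pics/w7.png

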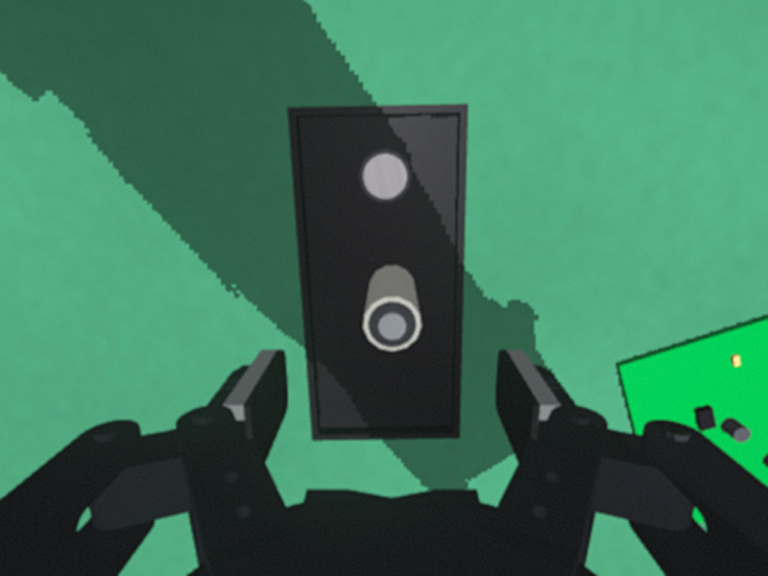

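Request:
jog_arm(targets=[0.3,-0.7,15,0,0,0,25,0,0,0,20,0,0,0,10,0,0,0,5,0,0,0,0,0,0,0,0,0])

```text
time: 13.62
position: [0.518, 0.3181, 0.036]
tool_rot: [0.741, 0.672, 0.0, 0.0]
wrist_force: [-0.6, 0.3, 0.3]
opening: 0.0685
```

Request:
jog_arm(targets=[0,0,0,0,0,0,0,0,0,0,0,0,0,0,0,0,0,0,0,0,0,0,0,0,0,0,0,0], gripper=0, squeeze=40)

```text
time: 14.5
position: [0.5177, 0.3179, 0.0358]
tool_rot: [0.741, 0.672, 0.0, 0.0]
wrist_force: [-1.2, -0.9, 5.5]
opening: 0.0238
```

Request:
jog_arm(targets=[0,0,-10,0,0,0,-24,0,0,0,-40,0,0,0,-40,0,0,0,-10,4,0,0,0,0])

```text
time: 15.25
position: [0.5179, 0.3181, 0.1605]
tool_rot: [0.764, 0.646, 0.001, 0.0]
wrist_force: [0.2, -0.2, -1.2]
opening: 0.0237
```

Request:
jog_arm(targets=[-30,8,0,0,-45,11,0,0,-45,11,0,0,-45,11,0,0,-45,11,0,0,-45,11,0,0,-45,11,0,0,-40,9,0,0,-17.2,5.1,0,0,0,0,0,0])

```text
time: 16.5
position: [0.5448, -0.0497, 0.1588]
tool_rot: [0.764, 0.645, -0.0, -0.0]
wrist_force: [-0.4, -0.3, -1.2]
opening: 0.0241
```

Request:
jog_arm(targets=[0,0,20,0,0,0,25,0,0,0,20,0,0,0,15,0,0,0,4,0,0,0,0,0,0,0,0,0])

```text
time: 17.38
position: [0.5456, -0.049, 0.0761]
tool_rot: [0.764, 0.646, 0.0, 0.0]
wrist_force: [-0.7, -0.2, -0.2]
opening: 0.0243
```

```bash
python3 -c "
from rk import *
plan(.545,-.0490,.076,80.4); c=cam('wrist'); save(c,'w8'); np.savez('w8.npz',**c); plan(.545,-.0490,.076,80.4);rack_wrist(c)
W=cloud(c); print(W[282,262], ray(c,391.5/1.5,426/1.5,.11))"
```

```text
t 17.38 pos [ 0.5456 -0.049   0.0761] yaw 80.43 tilt [ 0.001 -0.    -1.   ] F [-0.68 -0.19 -0.19] op 0.0243
 shift in present axes [-0.1 -0.5  0.1]  turn 0.03  shift after turning -0.1 -0.5 0.1
t 17.43 pos [ 0.5455 -0.049   0.0761] yaw 80.42 tilt [ 0.001 -0.    -1.   ] F [ 0.11  0.23 -1.43] op 0.0241
 shift in present axes [-0.  -0.5  0.1]  turn 0.02  shift after turning -0.0 -0.5 0.1
yellow [243   8  35  39 908] [ 0.4308 -0.0298] [ 0.4307 -0.0299] z47 [ 0.4391 -0.0313]
yellow [248 194  25  15 260] [ 0.5419 -0.0485] [ 0.5448 -0.0491] z47 [ 0.5329 -0.047 ]
dot [212  99   7  10  58] [ 0.4717 -0.063 ] pocket [ 0.4759 -0.0384]
dot [212 118   9   9  60] [ 0.4817 -0.0645] pocket [ 0.4859 -0.0399]
dot [213 135   9   9  64] [ 0.4915 -0.0661] pocket [ 0.4958 -0.0415]
dot [216 207   8   8  53] [ 0.5361 -0.0738] pocket [ 0.5403 -0.0491]
[ 0.54568643 -0.04840217  0.10856748] [ 0.54562716 -0.04880899  0.11      ]
```

View pics/w8.png

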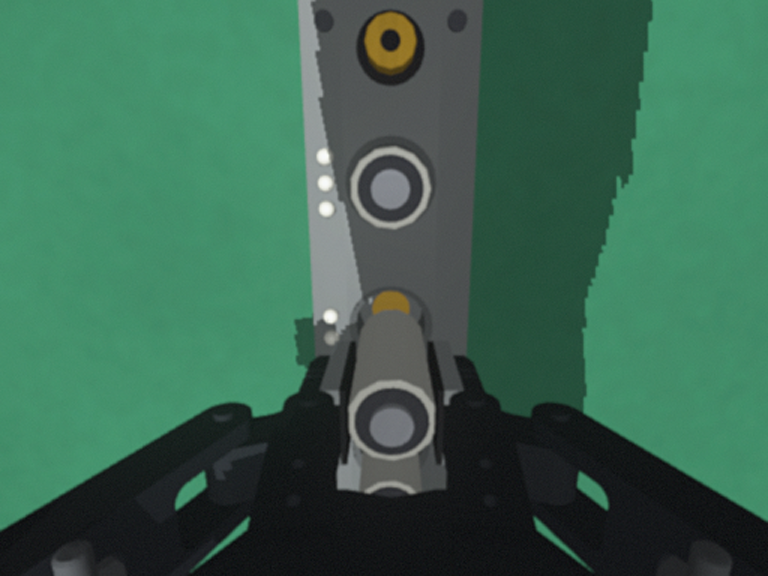

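Well aligned. Contact centre from the wrist ≈ (0.439, −0.031). Lowering.

Request:
jog_arm(targets=[0,-0.7,0,0,0,0,5,0,0,0,5,0,0,0,5,0,0,0,5,0,0,0,5,0,0,0,0,0])

```text
time: 18.3
position: [0.544, -0.0489, 0.0499]
tool_rot: [0.764, 0.646, -0.0, -0.0]
wrist_force: [0.1, 0.3, 0.1]
opening: 0.024
```

Request:
jog_arm(targets=[0,0,3,0,0,0,3,0,0,0,2,0,0,0,1.5,0,0,0,0,0,0,0,0,0])

```text
time: 19.05
position: [0.5444, -0.0489, 0.0417]
tool_rot: [0.764, 0.646, 0.0, 0.0]
wrist_force: [-2.3, -0.0, 9.0]
opening: 0.0238
```

Request:
jog_arm(targets=[0,0,1,0,0,0,0,0])

```text
time: 19.3
position: [0.5446, -0.049, 0.0416]
tool_rot: [0.764, 0.646, 0.001, 0.001]
wrist_force: [-5.1, 0.2, 18.4]
opening: 0.0239
```

Request:
jog_arm(targets=[0,0,0,0,0,0,0,0,0,0,0,0,0,0,0,0,0,0,0,0], gripper=0.55)

```text
time: 19.92
position: [0.5443, -0.0489, 0.0398]
tool_rot: [0.764, 0.646, -0.0, -0.0]
wrist_force: [-0.9, -0.2, -0.2]
opening: 0.0464
```

Request:
jog_arm(targets=[0,0,-15,0,0,0,-35,0,0,0,-50,0,0,0,-50,0,0,0,-20,0,0,0,0,0,0,0,0,0,0,0,0,0])

```text
time: 20.92
position: [0.5436, -0.0488, 0.2087]
tool_rot: [0.764, 0.646, -0.001, -0.001]
wrist_force: [-0.1, 0.1, -0.3]
opening: 0.0468
```

Run:
```python
from rk import *
plan(.497,-.316,.22,80.4); c=cam('wrist'); save(c,'w9'); W=cloud(c); rack_wrist(c)
X,Y,Z=W[...,0],W[...,1],W[...,2]; v,u=np.mgrid[:384,:512]
for x,y in [(.604,-.059),(.545,-.049),(.486,-.0395)]:
    m=(np.hypot(X-x,Y-y)<.025)&(Z>.06)&(Z<.08)&(u>220)&(u<300)
    if m.sum(): P=np.array([ray(c,a,b,.072)[:2] for a,b in zip(u[m],v[m])]); print(m.sum(),P.mean(0),np.median(Z[m]))
t=cam('top'); save(t,'top2'); np.savez('top2.npz',**t)
```

```text
t 20.93 pos [ 0.5436 -0.0488  0.2087] yaw 80.42 tilt [-0.002  0.    -1.   ] F [-0.06  0.13 -0.25] op 0.0468
 shift in present axes [-271.2   -1.5  -11.2]  turn 0.02  shift after turning -271.2 -1.4 -11.3
yellow [252  56  19  21 266] [ 0.4344 -0.03  ] [ 0.4345 -0.0301] z47 [ 0.439  -0.0309]
dot [233 106   5   4  14] [ 0.4716 -0.0626] pocket [ 0.4759 -0.038 ]
dot [233 116   5   5  14] [ 0.4815 -0.0642] pocket [ 0.4857 -0.0396]
dot [234 126   4   5  16] [ 0.4914 -0.0657] pocket [ 0.4957 -0.0411]
dot [  0 141  12   8  70] [ 0.4676 -0.3038] pocket [ 0.4718 -0.2792]
dot [  0 150  14   5  40] [ 0.4757 -0.3059] pocket [ 0.4799 -0.2812]
dot [  0 159  17   6  54] [ 0.4852 -0.3082] pocket [ 0.4894 -0.2836]
dot [  0 168  20  12 117] [ 0.4963 -0.3125] pocket [ 0.5006 -0.2878]
dot [235 170   4   4  14] [ 0.536  -0.0735] pocket [ 0.5402 -0.0488]
dot [  0 175  23  10  66] [ 0.5065 -0.3118] pocket [ 0.5107 -0.2872]
dot [248 174   9  16  35] [ 0.5488 -0.0606] pocket [ 0.553 -0.036]
dot [235 179   4   4  14] [ 0.5459 -0.0751] pocket [ 0.5501 -0.0505]
dot [  1 195  23   6  51] [ 0.5233 -0.3194] pocket [ 0.5275 -0.2947]
dot [236 227   4   4  13] [ 0.6001 -0.0843] pocket [ 0.6043 -0.0596]
dot [248 237   4  15  24] [ 0.6213 -0.0746] pocket [ 0.6255 -0.0499]
552 [ 0.60322127 -0.05930057] 0.0713212016326713
591 [ 0.54463973 -0.04899164] 0.07148184110872609
643 [ 0.48611448 -0.03911912] 0.07177123556151747
```

View pics/w9.png

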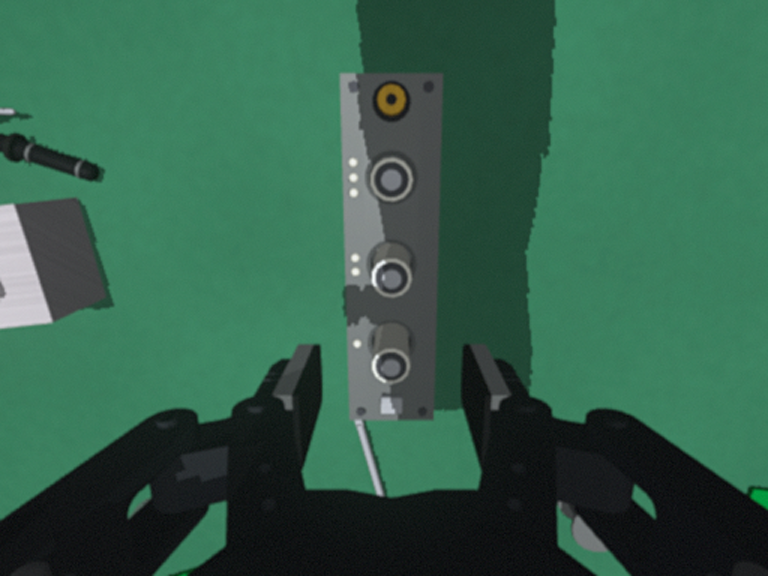

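Request:
jog_arm(targets=[-20,0,-10,0,-40,0,-10,0,-40,0,-10,0,-40,0,-11,0,-40,0,0,0,-40,0,0,0,-31,-1,0,0,-20,0,0,0,0,0,0,0,0,0,0,0], gripper=0.7)

```text
time: 22.28
position: [0.4983, -0.3155, 0.251]
tool_rot: [0.764, 0.646, 0.0, -0.0]
wrist_force: [-0.4, -0.5, -0.4]
opening: 0.0595
```

Run:
```python
from rk import *
c=cam('wrist'); save(c,'w10'); W=cloud(c); np.savez('w10.npz',**c)
plan(.497,-.316,.25,80.4)
X,Y,Z=W[...,0],W[...,1],W[...,2]; v,u=np.mgrid[:384,:512]
m=(np.hypot(X-.497,Y+.316)<.03)&(Z>.135)&(Z<.155)&(v<330)
P=np.array([ray(c,a,b,.144)[:2] for a,b in zip(u[m],v[m])]); print('top',m.sum(),P.mean(0),np.median(Z[m]),cv2.minEnclosingCircle(P.astype(np.float32)))
m=((np.hypot(X-.497,Y+.316)<.07)&(Z>.055)&(Z<.064)&(c['frame'].min(2)>60)).astype(np.uint8)
k,l,st,ce=cv2.connectedComponentsWithStats(m); i=1+np.argmax(st[1:,4]); P=np.array([ray(c,a,b,.06)[:2] for a,b in zip(u[l==i],v[l==i])])
print('stand',cv2.minAreaRect((P*1000).astype(np.float32)))
```

```text
t 22.32 pos [ 0.4983 -0.3152  0.251 ] yaw 80.46 tilt [-0.  0. -1.] F [ 1.1  -0.53 -0.29] op 0.0599
 shift in present axes [-1.  -1.2  1. ]  turn 0.06  shift after turning -1.0 -1.2 1.0
top 404 [ 0.49758622 -0.31940111] 0.14229962066755558 ((0.4976118505001068, -0.31932392716407776), 0.01007591187953949)
stand ((499.0328674316406, -319.6468200683594), (79.73909759521484, 80.21527099609375), 86.81509399414062)
```

View pics/w10.png

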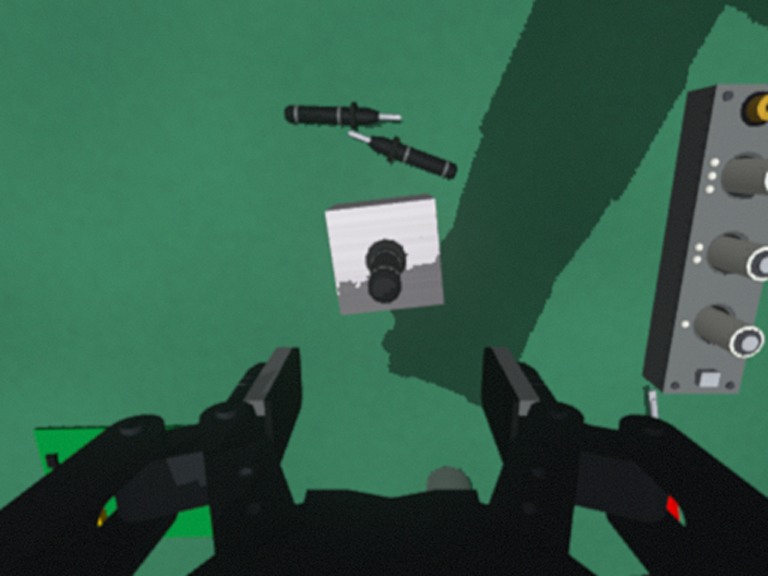

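Request:
jog_arm(targets=[-3.3,0,20,0,0,0,30,0,0,0,25,0,0,0,12,0,0,0,4,0,0,0,0,0,0,0,0,0,0,0,0,0])

```text
time: 23.32
position: [0.498, -0.3194, 0.1606]
tool_rot: [0.764, 0.646, 0.0, 0.001]
wrist_force: [0.8, -0.7, -0.4]
opening: 0.0597
```

```bash
cat > pr.py <<'E'
from rk import *
c=cam('wrist'); import sys; save(c,sys.argv[1]); W=cloud(c); np.savez(sys.argv[1]+'.npz',**c)
plan(.4976,-.3190,.089,80.4)
X,Y,Z=W[...,0],W[...,1],W[...,2]; v,u=np.mgrid[:384,:512]
m=(np.hypot(X-.497,Y+.318)<.03)&(Z>.135)&(Z<.155)&(u>235)&(u<285)
P=np.array([ray(c,a,b,.144)[:2] for a,b in zip(u[m],v[m])]); print('top',m.sum(),u[m].mean(),v[m].mean(),P.mean(0),np.median(Z[m]),cv2.minEnclosingCircle(P.astype(np.float32)))
E
python3 pr.py w11
```

```text
t 23.38 pos [ 0.4979 -0.3194  0.1605] yaw 80.42 tilt [ 0.001 -0.001 -1.   ] F [ 0.66 -0.02  0.57] op 0.06
 shift in present axes [ 0.3 -0.4 71.5]  turn 0.02  shift after turning 0.3 -0.4 71.5
top 900 260.1322222222222 231.0388888888889 [ 0.49649854 -0.31935508] 0.142240127983706 ((0.4965762794017792, -0.3193918764591217), 0.010353533551096916)
```

View pics/w11.png

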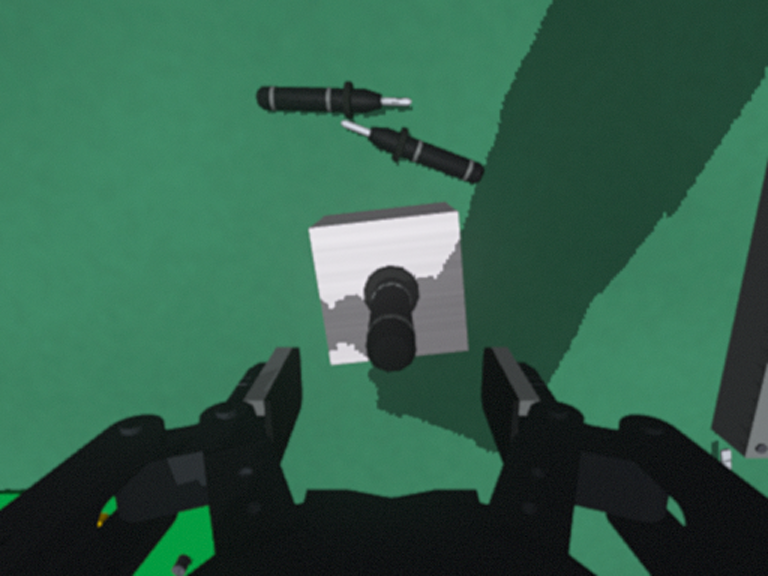

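Request:
jog_arm(targets=[0,-1,15,0,0,0,20,0,0,0,20,0,0,0,12,0,0,0,4,0,0,0,0,0,0,0,0,0])

```text
time: 24.25
position: [0.4971, -0.3193, 0.0896]
tool_rot: [0.764, 0.646, 0.0, 0.001]
wrist_force: [0.1, -0.5, -0.0]
opening: 0.0596
```

```bash
python3 pr.py w12
```

```text
t 24.3 pos [ 0.4971 -0.3193  0.0896] yaw 80.42 tilt [ 0.001 -0.001 -1.   ] F [ 0.49  0.31 -0.78] op 0.0597
 shift in present axes [0.4 0.5 0.6]  turn 0.02  shift after turning 0.4 0.5 0.6
top 2032 260.0127952755906 308.0492125984252 [ 0.49325843 -0.31881757] 0.14205670820349442 ((0.4937486946582794, -0.31890997290611267), 0.010301338508725166)
```

View pics/w12.png

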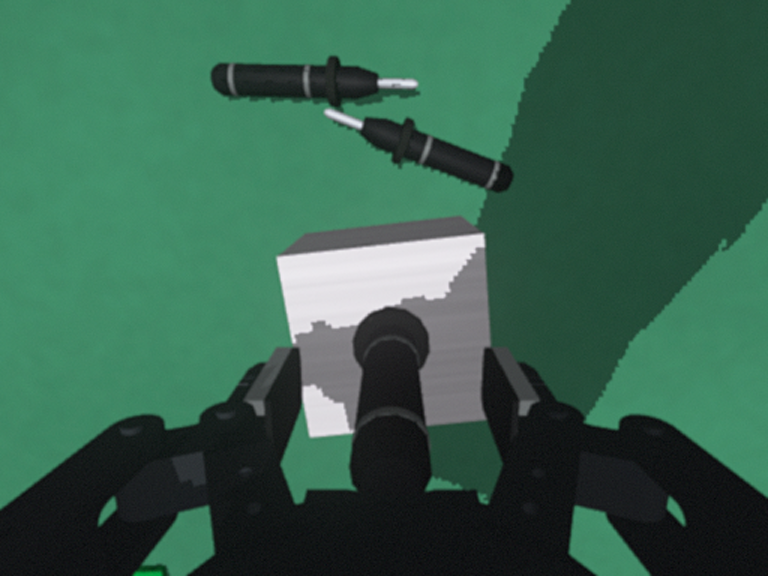

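Request:
jog_arm(targets=[0,0,0,0,0,0,0,0,0,0,0,0,0,0,0,0,0,0,0,0,0,0,0,0,0,0,0,0], gripper=0, squeeze=60)

```text
time: 25.18
position: [0.4968, -0.3191, 0.0893]
tool_rot: [0.764, 0.646, 0.0, 0.0]
wrist_force: [-1.2, 0.1, 4.7]
opening: 0.0186
```

Request:
jog_arm(targets=[0,0,-5,0,0,0,-10,0,0,0,-20,0,0,0,-25,0,0,0,-25,0,0,0,-15,0,0,0,0,0,0,0,0,0])

```text
time: 26.18
position: [0.4963, -0.3188, 0.188]
tool_rot: [0.764, 0.646, -0.0, -0.001]
wrist_force: [1.1, 0.3, -1.7]
opening: 0.0185
```

Run:
```python
from h import *
plan(.4390,-.0311,.19,80.4)
c=cam('wrist'); save(c,'w13'); s=cam('scene'); save(s,'s13'); np.savez('s13.npz',**s)
```

```text
t 26.18 pos [ 0.4963 -0.3188  0.188 ] yaw 80.42 tilt [-0.001  0.001 -1.   ] F [ 1.11  0.34 -1.72] op 0.0185
 shift in present axes [ 274.2 -104.4   -1.7]  turn 0.02  shift after turning 274.1 -104.5 -2.0
```

View pics/w13.png

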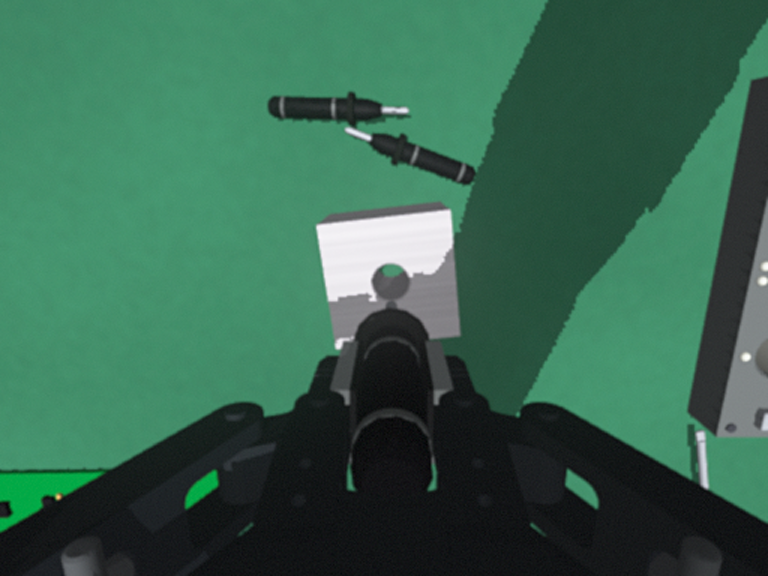

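View pics/s13.png

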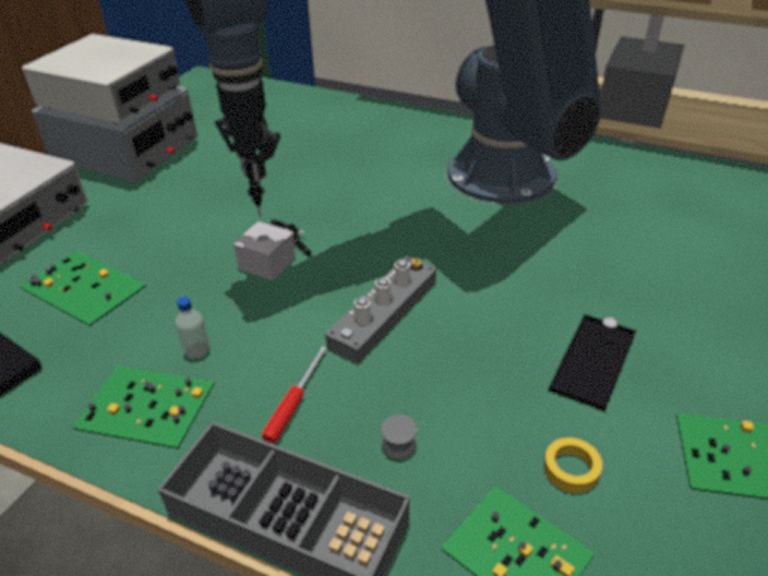

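Request:
jog_arm(targets=[20,-8,0,0,35,-13,0,0,40,-15,0,0,40,-15,0,0,40,-15,0,0,40,-15,0,0,35,-13,0,0,20,-8,0,0,4,-2.4,0,0,0,0,0,0])

```text
time: 27.52
position: [0.4393, -0.0316, 0.1887]
tool_rot: [0.764, 0.646, -0.0, -0.0]
wrist_force: [0.5, -0.8, -1.4]
opening: 0.0186
```

Request:
jog_arm(targets=[0,0,10,0,0,0,20,0,0,0,15,0,0,0,5,0,0,0,0,0,0,0,0,0,0,0,0,0])

```text
time: 28.4
position: [0.4397, -0.0315, 0.1394]
tool_rot: [0.764, 0.646, 0.0, 0.0]
wrist_force: [0.2, 0.3, -0.5]
opening: 0.0186
```

Run:
```python
from h import *
plan(.4390,-.0311,.124,80.4)
c=cam('wrist'); save(c,'w14');np.savez('w14.npz',**c); s=cam('scene'); np.savez('s14.npz',**s); t=cam('top'); np.savez('t14.npz',**t)
a=cv2.resize(s['frame'][110:240,200:340,::-1],None,fx=4,fy=4,interpolation=cv2.INTER_CUBIC); cv2.imwrite('pics/s14.png',a)
a=cv2.resize(t['frame'][190:290,220:320,::-1],None,fx=5,fy=5,interpolation=cv2.INTER_CUBIC); cv2.imwrite('pics/t14.png',a)
```

```text
t 28.4 pos [ 0.4397 -0.0315  0.1394] yaw 80.42 tilt [ 0.001 -0.    -1.   ] F [ 0.21  0.27 -0.54] op 0.0186
 shift in present axes [ 0.3 -0.8 15.4]  turn 0.02  shift after turning 0.3 -0.8 15.4
```

View pics/w14.png

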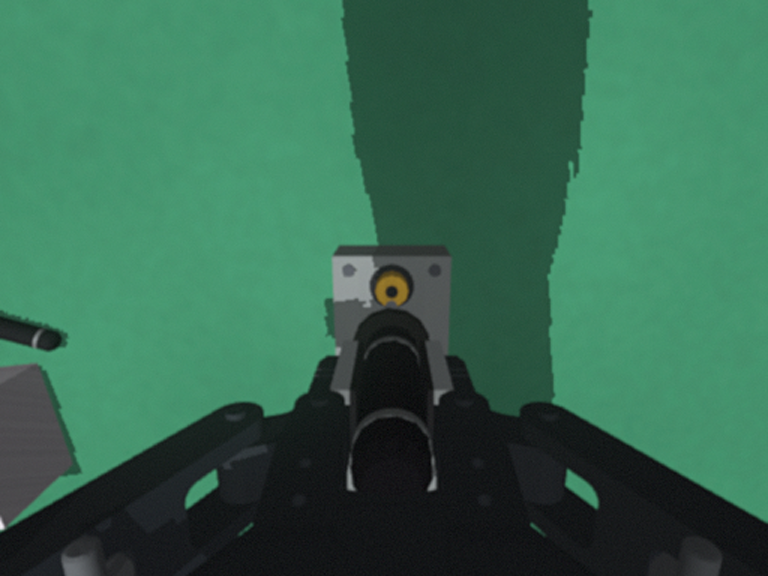

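View pics/s14.png

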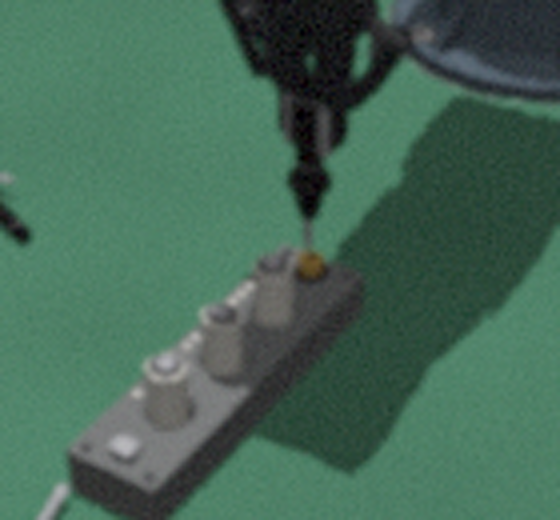

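View pics/t14.png

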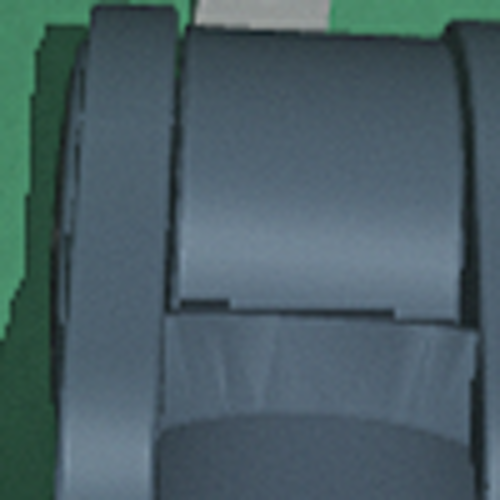

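Run:
```python
from h import *
s=dict(np.load('s14.npz')); c=dict(np.load('w14.npz'))
a=cv2.resize(s['frame'][155:185,262:292,::-1],None,fx=16,fy=16,interpolation=cv2.INTER_NEAREST)
b=cv2.resize(c['frame'][170:215,230:292,::-1],None,fx=10,fy=10,interpolation=cv2.INTER_NEAREST)
cv2.imwrite('pics/z14a.png',a); cv2.imwrite('pics/z14b.png',b)
```

```text
(no output)
```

View pics/z14a.png

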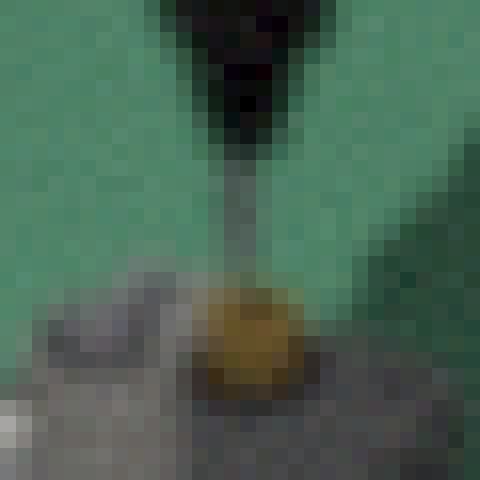

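View pics/z14b.png

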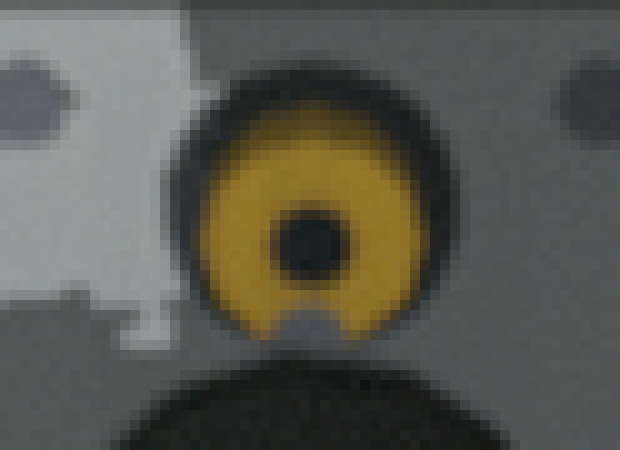

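Run:
```python
from h import *
c=dict(np.load('w14.npz')); s=dict(np.load('s14.npz'))
t=ray(c,261,200.8,.0581); p=ray(c,261.1,194.5,.047); print(t,p)
R=np.array([[.1668,.986],[.986,-.1668]]); print('edge-contact tool xy mm',R@(t-p)[:2]*1000)
# scene: contact top spot approx, tip
t=ray(s,262+240/16,155+278/16,.0581); p=ray(s,262+256/16,155+312/16,.047); print(t,p,R@(t-p)[:2]*1000)
```

```text
[ 0.44063913 -0.03124688  0.0581    ] [ 0.43884322 -0.03083219  0.047     ]
edge-contact tool xy mm [-0.10932706  1.83993811]
[ 0.44763807 -0.0298266   0.0581    ] [ 0.44189698 -0.02906991  0.047     ] [0.21151104 5.78693356]
```

Request:
jog_arm(targets=[0,-3.3,0,0,0,0,3,0,0,0,3,0,0,0,2,0,0,0,0,0,0,0,0,0,0,0,0,0])

```text
time: 29.42
position: [0.4362, -0.0309, 0.131]
tool_rot: [0.764, 0.646, -0.0, 0.0]
wrist_force: [0.2, -0.4, -1.1]
opening: 0.0186
```

Run:
```python
from h import *
plan(.4390,-.0311,.124,80.4)
c=cam('wrist'); np.savez('w15.npz',**c); s=cam('scene'); np.savez('s15.npz',**s)
a=cv2.resize(s['frame'][155:185,262:292,::-1],None,fx=14,fy=14,interpolation=cv2.INTER_NEAREST)
b=cv2.resize(c['frame'][173:215,232:276,::-1],None,fx=10,fy=10,interpolation=cv2.INTER_NEAREST)
cv2.imwrite('pics/z15.png',np.hstack([a,b]))
```

```text
t 29.43 pos [ 0.4362 -0.0309  0.131 ] yaw 80.42 tilt [ 0. -0. -1.] F [ 0.16 -0.4  -1.08] op 0.0186
 shift in present axes [0.3 2.8 7. ]  turn 0.02  shift after turning 0.3 2.8 7.0
```

View pics/z15.png

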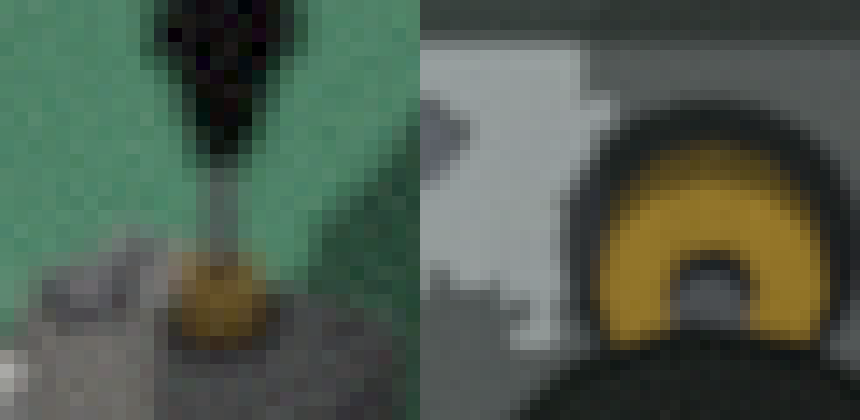

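Run:
```python
from h import *
c=dict(np.load('w15.npz')); R=np.array([[.1668,.986],[.986,-.1668]])
for zt in(.049,.0505):
  t=ray(c,261,199.9,zt); p=ray(c,261.4,201.3,.047); print(t,p,R@(t-p)[:2]*1000)
```

```text
[ 0.43655713 -0.03054658  0.049     ] [ 0.43834176 -0.03052862  0.047     ] [-0.31537924 -1.7566487 ]
[ 0.4361018 -0.0304729  0.0505   ] [ 0.43834176 -0.03052862  0.047     ] [-0.31868237 -2.21790021]
```

Request:
jog_arm(targets=[0,0,1,0,0,0,1,0,0,0,1,0,0,0,1,0,0,0,0,0,0,0,0,0])

```text
time: 30.28
position: [0.4362, -0.0309, 0.127]
tool_rot: [0.764, 0.646, 0.0, 0.0]
wrist_force: [-0.5, -0.1, 1.0]
opening: 0.0184
```

Request:
jog_arm(targets=[0,0,1,0,0,0,1,0,0,0,0,0,0,0,0,0,0,0,0,0])

```text
time: 30.9
position: [0.4361, -0.0309, 0.125]
tool_rot: [0.764, 0.646, -0.0, 0.0]
wrist_force: [0.4, 0.1, 2.0]
opening: 0.0185
```

```bash
cat > z.py <<'E'
from h import *
import sys
for i in range(3):
    plan(.4390,-.0311,.124,80.4)
    c=cam('wrist')
np.savez('w16.npz',**c); s=cam('scene'); np.savez('s16.npz',**s)
a=cv2.resize(s['frame'][155:185,262:292,::-1],None,fx=14,fy=14,interpolation=cv2.INTER_NEAREST)
b=cv2.resize(c['frame'][173:215,232:276,::-1],None,fx=10,fy=10,interpolation=cv2.INTER_NEAREST)
cv2.imwrite('pics/%s.png'%sys.argv[1],np.hstack([a,b]))
W=cloud(c)
m=(np.hypot(W[...,0]-.4385,W[...,1]+.0305)<.010)&(c['frame'][...,0].astype(int)-c['frame'][...,2]>60); print('pad z',np.median(W[...,2][m]),m.sum())
w=dict(np.load('w15.npz'));W=cloud(w); m=(np.hypot(W[...,0]-.4385,W[...,1]+.0305)<.010)&(w['frame'][...,0].astype(int)-w['frame'][...,2]>60); print('pad z before',np.median(W[...,2][m]),m.sum())
E
python3 z.py z16
```

```text
t 30.9 pos [ 0.4361 -0.0309  0.125 ] yaw 80.42 tilt [ 0. -0. -1.] F [0.4  0.11 1.96] op 0.0185
 shift in present axes [0.3 2.9 1. ]  turn 0.02  shift after turning 0.3 2.9 1.0
t 30.95 pos [ 0.4362 -0.0309  0.1249] yaw 80.42 tilt [ 0. -0. -1.] F [-0.33  0.13  2.18] op 0.0187
 shift in present axes [0.3 2.8 0.9]  turn 0.02  shift after turning 0.3 2.8 0.9
t 31.0 pos [ 0.4362 -0.0309  0.125 ] yaw 80.42 tilt [ 0. -0. -1.] F [ 0.26 -0.28  2.07] op 0.0186
 shift in present axes [0.3 2.8 1. ]  turn 0.02  shift after turning 0.3 2.8 1.0
pad z 0.04273467005446563 228
pad z before 0.04586102747947368 236
```

View pics/z16.png

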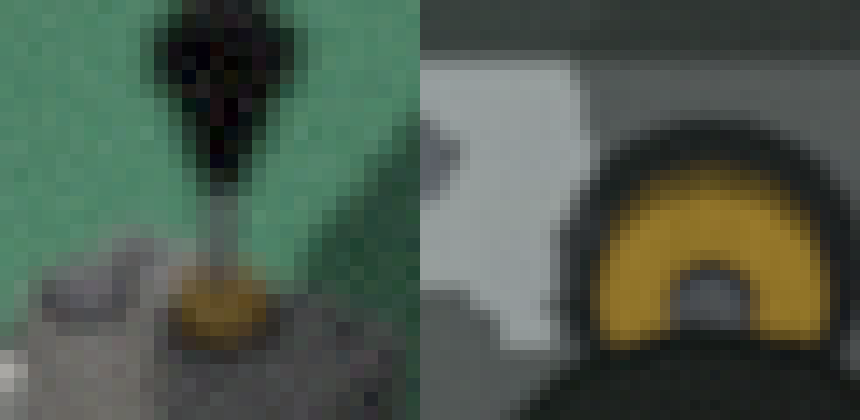

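Request:
jog_arm(targets=[0,0,1,0,0,0,1,0,0,0,0,0,0,0,0,0,0,0,0,0,0,0,0,0,0,0,0,0])

```text
time: 31.98
position: [0.4361, -0.0309, 0.123]
tool_rot: [0.764, 0.646, 0.0, 0.0]
wrist_force: [0.5, -0.8, 3.0]
opening: 0.0187
```

```bash
python3 z.py z17
python3 - <<'E'
from h import *
s=cam('scene'); cv2.imwrite('pics/s17.png',cv2.resize(s['frame'][70:250,130:400,::-1],None,fx=2.9,fy=2.9,interpolation=cv2.INTER_CUBIC))
E
```

```text
t 31.98 pos [ 0.4361 -0.0309  0.123 ] yaw 80.42 tilt [ 0. -0. -1.] F [ 0.53 -0.76  3.  ] op 0.0187
 shift in present axes [ 0.3  2.8 -1. ]  turn 0.02  shift after turning 0.3 2.8 -1.0
t 32.02 pos [ 0.4361 -0.0309  0.1229] yaw 80.42 tilt [ 0. -0. -1.] F [-0.58 -0.21  3.6 ] op 0.0185
 shift in present axes [ 0.3  2.9 -1.1]  turn 0.02  shift after turning 0.3 2.9 -1.1
t 32.08 pos [ 0.4361 -0.0309  0.1229] yaw 80.42 tilt [-0. -0. -1.] F [-0.16  1.23  3.13] op 0.0184
 shift in present axes [ 0.3  2.9 -1.1]  turn 0.02  shift after turning 0.3 2.9 -1.1
pad z 0.04097004399676321 222
pad z before 0.04586102747947368 236
```

View pics/z17.png

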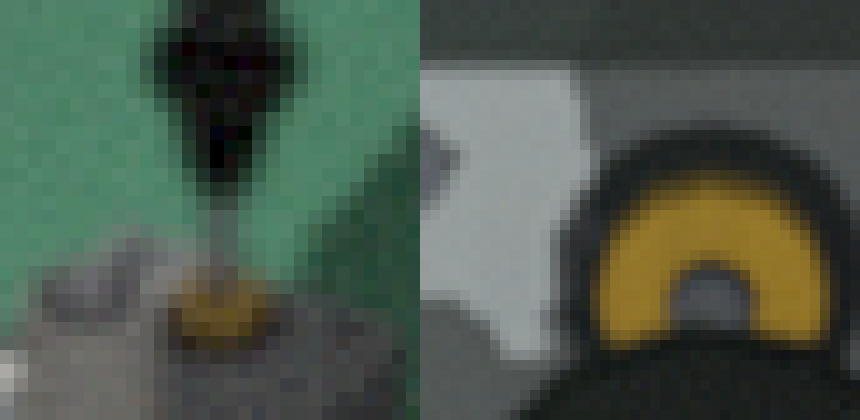

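View pics/s17.png

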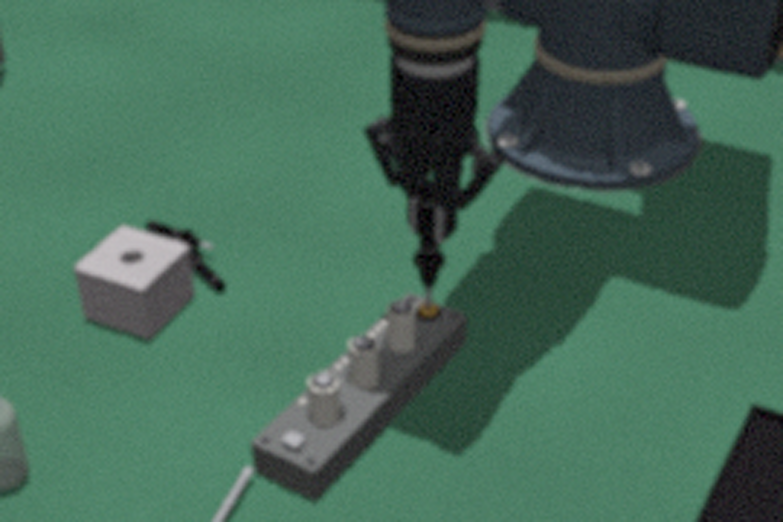

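```bash
python3 -c "
from workcell import job
print(job.sign_off())"
```

```text
the job is handed in; nothing more can be done
None
```

I finished the job and handed it in at about 32 s of the 72 s allowed. No verdict is reported, so what follows is from my own checks.

- **Cells:** I put the far tray cell in pocket 1 and let go, then the other in pocket 2. Each was lowered onto the floor and pushed home with about 16–18 N. Afterwards all three cell tops read 71–72 mm high, and both loaded cells sat within about 1 mm of their pocket centres. I did not touch the cell in pocket 3.
- **Probe:** I used the upright one in the stand. It is the largest, and the two lying beside the stand are smaller look-alikes. The gripper was still holding it on the contact at hand-in. It looks upright; I put any lean at about 0.03 rad.
- **Contact:** The contact sank about 4.9 mm by depth reading. The wrist read about 3.2 N, which is roughly 4.1 N once the probe's weight is allowed for. The point is on the dark centre spot, within about 1 mm.

**Disagreements:**
- The rough scene-camera estimate of the point's offset came out about 3 mm further out than the wrist camera's. I went by the wrist view, and the close-up at contact supported it.
- The top and wrist cameras put the probe about 3 mm apart in y. I went by the wrist view there too.

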